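Put the balance weights back into their cases

TASK

The weighing is finished: take the pile of weights off the balance and put each weight back into its own open wooden case, the one that fits its size, standing upright and flat on the felt. Set the weights down gently, never letting one drop or the pile fall over, and leave the bottle and the beaker where they stand.

Things in the scene. Friction and masses are not known exactly. Their poses are not given: they have to be found in the camera images.
- weight50_center (a point): 50 g weight: plain steel cylinder, 22 mm across, 17 mm high, top in the pile, standing loose on the 100 g weight. The point is its centre, half-way up; z is its axis, up. The four weights are piled on one axis, each within a few mm of the centre of the one below.
- weight100_center (a point): 100 g weight: plain steel cylinder, 31 mm across, 17 mm high, second from the top in the pile, standing loose on the 200 g weight. The point is its centre, half-way up; z is its axis, up.
- weight200_center (a point): 200 g weight: plain steel cylinder, 42 mm across, 18.5 mm high, third from the top in the pile, standing loose on the 500 g weight. The point is its centre, half-way up; z is its axis, up.
- weight500_center (a point): 500 g weight: plain steel cylinder, 56 mm across, 26 mm high, bottom in the pile, standing loose on the pan. The point is its centre, half-way up; z is its axis, up. The pan is a flat steel disc, 120 mm across, 52 mm above the bench, on a low white balance fixed to the bench (150 mm wide, reaching 75 mm behind the pan's centre and 140 mm in front, towards the robot; no part is higher than the pan).
- case50: Open case of the 50 g weight, the smallest of the four: a shallow round wooden dish with a grey felt floor, fixed to the bench, 45 mm across over the rim, rim 8 mm above the bench. Its flat floor is 30 mm across and 3 mm above the bench; the wall flares outward to the rim, where the mouth is 38 mm across. The origin is the centre of its underside on the bench; z is up.
- case100: Open case of the 100 g weight, the second smallest of the four: a shallow round wooden dish with a grey felt floor, fixed to the bench, 54 mm across over the rim, rim 8 mm above the bench. Its flat floor is 39 mm across and 3 mm above the bench; the wall flares outward to the rim, where the mouth is 47 mm across. The origin is the centre of its underside on the bench; z is up.
- case200: Open case of the 200 g weight, the second largest of the four: a shallow round wooden dish with a grey felt floor, fixed to the bench, 65 mm across over the rim, rim 8 mm above the bench. Its flat floor is 50 mm across and 3 mm above the bench; the wall flares outward to the rim, where the mouth is 58 mm across. The origin is the centre of its underside on the bench; z is up.
- case500: Open case of the 500 g weight, the largest of the four: a shallow round wooden dish with a grey felt floor, fixed to the bench, 79 mm across over the rim, rim 8 mm above the bench. Its flat floor is 64 mm across and 3 mm above the bench; the wall flares outward to the rim, where the mouth is 72 mm across. The origin is the centre of its underside on the bench; z is up.
- bottle: Bystander: capped amber reagent bottle, 60 mm across, 120 mm high, loose, standing on the bench. The origin is the centre of its underside.
- beaker: Bystander: clear beaker, 52 mm across, 70 mm high, loose, standing on the bench. The origin is the centre of its underside.
There are look-alikes about, which are no part of the job. Leave any orange look-alike of the part that bears weight500_center alone. Leave any orange look-alike of the part that bears weight200_center alone.

How it is judged:
At the end, for the whole second after the job is handed in: Each of the four weights stands upright (within 7 degrees) on the felt floor of the case of its own size, its centre within 8 mm of the case's centre sideways and within 3 mm of its seated height, and all are at rest (horizontal distance between weight50_center and case50 below 0.008 m and z of weight50_center in the frame of case50 between 0.0085 and 0.0145 m and angle between each of weight50_center, weight100_center, weight200_center, weight500_center's own z axis and vertical below 0.12 rad and linear speed of each of weight50, weight100, weight200, weight500 below 0.02 m/s and angular speed of each of weight50, weight100, weight200, weight500 below 0.2 rad/s and horizontal distance between weight100_center and case100 below 0.008 m and z of weight100_center in the frame of case100 between 0.0085 and 0.0145 m and horizontal distance between weight200_center and case200 below 0.008 m and z of weight200_center in the frame of case200 between 0.00925 and 0.01525 m and horizontal distance between weight500_center and case500 below 0.008 m and z of weight500_center in the frame of case500 between 0.013 and 0.019 m); the robot touches nothing.
It fails at once if a weight falls free by more than about 15 mm (faster than 0.55 m/s while the fingers do not touch it) ((linear speed of weight50 above 0.55 m/s and contact force between the fingers and weight50 below 0.01 N) or (linear speed of weight100 above 0.55 m/s and contact force between the fingers and weight100 below 0.01 N) or (linear speed of weight200 above 0.55 m/s and contact force between the fingers and weight200 below 0.01 N) or (linear speed of weight500 above 0.55 m/s and contact force between the fingers and weight500 below 0.01 N)).
It fails at once if the bottle or the beaker is moved by more than 30 mm or tipped by more than 17 degrees (distance of any of bottle, beaker from where it was at the start of the episode above 0.03 m or angle between any of bottle, beaker's own z axis and vertical above 0.3 rad).
It also fails if it takes over 125 s, if anything falls off the work surface, if the arm or the gripper's body presses on something with over 40 N, if the wrist force passes 120 N, or if a joint passes its speed limit or range.

ROBOT

A 6-joint arm with a two-finger parallel gripper is mounted at the origin on the work surface. World frame = base frame: x ahead of the robot, y to its left, z up, the work surface at z = 0. Lengths are in m, angles in rad, forces in N, time in s.
With the tool pointing down it reaches from about 0.35 to 0.775 m from the base axis. Payload 7.3 kg.
Tool frame: the origin (TCP) lies at the centre of the arm's flange, where the gripper is bolted on; the fingertips stand 178 mm ahead of it and the grasp point (between the pads) lies 159 mm ahead of it; x points along the fingers, y is the direction in which the jaws open and shut, and the axes are right-handed (so a half turn about x gives the same grasp; the last joint's range is limited). The gripper opens to 92 mm and grips with 3 to 60 N. Pads are 19 mm wide; open, the fingers measure 130 mm over their backs; the gripper's body (75 mm by 190 mm) begins 47 mm behind the grasp point.
Start: joints at [1.033, 0.342, 1.524, -0, 1.275, -0.146], TCP at [0.2, 0.485, 0.405] pointing down, gripper open.
Joint ranges: [-2.53, 2.53], [-0.77, 2.02], [0.04, 2.7], [-1, 4.14], [0.28, 2.66], [-3.11, 3.11]. Speed limits (rad/s): [2.57, 2.57, 3.14, 3.14, 3.14, 3.14].

INTERFACE

Orientations are given as [roll, pitch, yaw] about the fixed x, y, z axes, in that order (R = Rz(yaw) Ry(pitch) Rx(roll)).
In Python, from cell import readout, cams, workorder gives the robot as it stands.
- The arm moves only by the shell command python3 -m inch 'ROWS' [FORCE]. ROWS is text: rows parted by semicolons, each of 5 numbers parted by spaces: the shift along the world's x, y, z in mm, then the turn about the world's z in rad, then the opening, from 0 (shut) to 1 (fully open). A call has 1 to 8 rows; each row shifts and turns the commanded pose from where the row before left it; what a row does not reach is not made up. A row lasts 1/12 s, in which the tool goes at most 41.7 mm and 7.16 degrees, less where a joint would pass 70% of its speed; a pose out of reach is approached as far as the arm can. A call is refused whole if a number of a shift passes 41.7 or a number of a turn 0.125, either way. A call with a gripper value outside its range is refused whole. The fingers move at their own pace and stop on an object; FORCE is the grip in N (left out, the last holds). Time passes only in rows, so rows that do not move let the fingers close. It gives the time, the measured TCP pose, the force and the opening at its end, in the units of the state.
- readout.observe(): the state, without advancing time (a new reading comes with each control period).
- cams.read_camera(name): name is "side" or "top" or "wrist"; returns a dict with "color" (480x640x3 uint8, red, green, blue), "fx", "fy", "cx", "cy" (pixels), "world_to_cam" (4x4, takes a point from world to camera coordinates); the wrist camera has in their place "T_tool_cam" (4x4, takes a point from camera to tool coordinates, whose origin is the TCP and whose axes are the tool frame's). Camera axes: x right, y down, z forward; pixel columns grow to the right and rows downward; lengths in m; the calibration is good to about 2 mm. A picture is of the moment at which its call begins: read the wrist's pose just before it. There is no depth.
- workorder.hand_in(): hands the job in, once; it reports no verdict.
The state is a dict: "time": time; "qpos": joint angles; "qvel": joint speeds; "joint_efforts": joint torques, N m; "tool_pos": TCP position; "tool_rot": TCP orientation; "contact_force": force on the tool from outside, world axes, zero at the start; "torque": the same for the moment, N m; "opening": finger opening in m.
Only numpy, scipy, OpenCV 4.12 (cv2) and the standard library are available. Lean on these libraries where they do the work, as an engineer would, in place of code of your own. Each camera call takes 0.05 s, during which the arm holds its last target.

## Working session

There is one attempt and no reset: what is moved stays moved. The work goes in short steps, Python scripts to look and compute and a shell command to move; the robot and the scene stay as the last step left them, time stands still between calls to the robot, and variables do not carry over. Pictures are saved under pics/ and viewed, and the job is handed in when it is done.

```bash
mkdir -p pics; ls; python3 - <<'E'
from cell import readout,cams
import cv2
s=readout.observe();print(s)
for n in("side","top","wrist"):
    c=cams.read_camera(n);cv2.imwrite(f"pics/{n}0.png",c["color"][:,:,::-1])
    print(n,{k:(v.tolist() if hasattr(v,'tolist') else v) for k,v in c.items() if k!="color"})
E
```

```text
pics
{'time': 0.0, 'qpos': array([ 1.03297243e+00,  3.42717429e-01,  1.52500280e+00, -2.16760486e-05,
        1.27539924e+00, -1.45984676e-01]), 'qvel': array([-7.95110012e-04,  1.62205849e-03, -1.59836646e-04, -9.25429047e-04,
        3.84222502e-05,  9.00756127e-04]), 'joint_efforts': array([-1.45113434e-03, -4.31243384e+01, -2.44214219e+01,  7.14876596e-02,
        5.58739551e-02, -1.36021331e-04]), 'tool_pos': array([0.20039769, 0.48510463, 0.40405247]), 'tool_rot': array([-1.70320617,  1.56926937, -2.09503906]), 'contact_force': array([ 0.29331384,  0.83045076, -0.78679458]), 'torque': array([ 0.00662016, -0.02264697,  0.02744001]), 'opening': 0.09166078674816527}
side {'fx': 559.606028770451, 'fy': 559.606028770451, 'cx': 323.4448197846079, 'cy': 234.94359087992538, 'world_to_cam': [[0.9898222804141382, -0.1403019191158039, -0.02381647934052177, -0.6075263550313293], [-0.09721813844033356, -0.5444406192388929, -0.8331464731252044, 0.15188465341593485], [0.10392539032378574, 0.8269823357334745, -0.5525393466811714, 1.1021290578795249], [0.0, 0.0, 0.0, 1.0]]}
top {'fx': 452.2316510230186, 'fy': 452.2316510230186, 'cx': 319.90641776711, 'cy': 239.5584834764317, 'world_to_cam': [[-0.026052786725118827, -0.9995865329385649, -0.012166160927548705, 0.036759563354555685], [-0.9983476124708686, 0.026640193253573485, -0.0509150741640343, 0.5987731735804394], [0.05121813133620093, 0.010819578146665412, -0.9986288798904007, 1.05242624341592], [0.0, 0.0, 0.0, 1.0]]}
wrist {'fx': 342.0693561382104, 'fy': 342.0693561382104, 'cx': 320.4774177150324, 'cy': 236.98872717335888, 'T_tool_cam': [[-0.0003047725928273059, -0.24489888904289908, 0.9695485760183544, 0.02060886463943462], [0.9999996749495579, -0.0007983754850440955, 0.00011268256912194608, -0.0001227671639927319], [0.0007464679786602013, 0.9695482952087211, 0.24489905276137383, -0.06538703576414563], [0.0, 0.0, 0.0, 1.0]]}
```

View pics/side0.png

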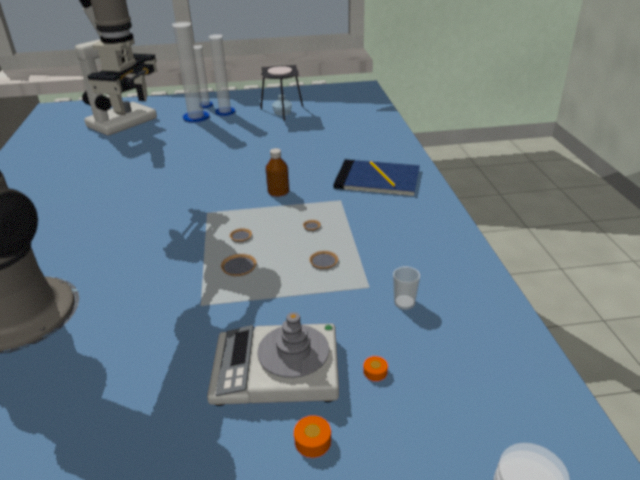

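View pics/top0.png

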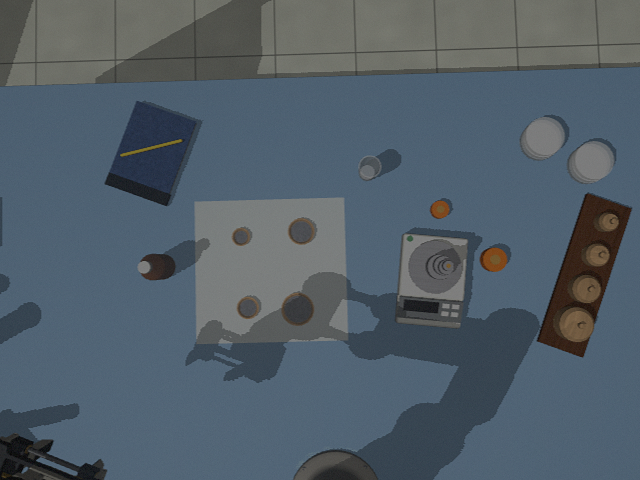

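View pics/wrist0.png

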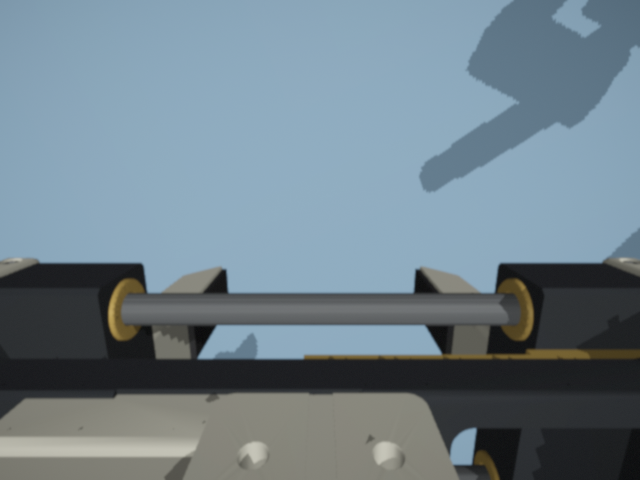

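The top view shows four cases on a white sheet (≈(242,236), (302,231), (249,307), (298,309)), the balance with the pile at ≈(442,265), orange decoys at (441,209) and (494,260), the beaker at (369,167) and the bottle at (155,267). Next I'll enlarge these areas.

```bash
cat > h.py <<'E'
import numpy as np,cv2
from cell import readout,cams
def crop(img,x0,y0,x1,y1,k,name):
    c=img[y0:y1,x0:x1,::-1]
    c=cv2.resize(c,None,fx=k,fy=k,interpolation=cv2.INTER_CUBIC)
    for x in range(-(-x0//10)*10,x1,10):
        cv2.line(c,((x-x0)*k,0),((x-x0)*k,6 if x%50 else 14),(0,255,0),1)
        if x%50==0: cv2.putText(c,str(x),((x-x0)*k+2,24),0,.4,(0,255,0),1)
    for y in range(-(-y0//10)*10,y1,10):
        cv2.line(c,(0,(y-y0)*k),(6 if y%50 else 14,(y-y0)*k),(0,255,0),1)
        if y%50==0: cv2.putText(c,str(y),(16,(y-y0)*k+4),0,.4,(0,255,0),1)
    cv2.imwrite(name,c)
def w2c(c):
    s=readout.observe()
    from scipy.spatial.transform import Rotation as R
    if "world_to_cam" in c: return c["world_to_cam"]
    T=np.eye(4);T[:3,:3]=R.from_euler('xyz',s['tool_rot']).as_matrix();T[:3,3]=s['tool_pos']
    return np.linalg.inv(T@c["T_tool_cam"])
def ray(c,u,v,z,W=None):
    W=w2c(c) if W is None else W
    Rm=W[:3,:3];t=W[:3,3];o=-Rm.T@t
    d=Rm.T@np.array([(u-c["cx"])/c["fx"],(v-c["cy"])/c["fy"],1])
    return o+d*(z-o[2])/d[2]
def proj(c,p,W=None):
    W=w2c(c) if W is None else W
    p=np.atleast_2d(p);q=p@W[:3,:3].T+W[:3,3]
    return np.c_[c["fx"]*q[:,0]/q[:,2]+c["cx"],c["fy"]*q[:,1]/q[:,2]+c["cy"]]
E
python3 - <<'E'
from h import *
t=cams.read_camera("top")["color"];s=cams.read_camera("side")["color"]
crop(t,190,190,350,310+20,5,"pics/t1.png");crop(t,390,190,520,335,4,"pics/t2.png")
crop(s,200,210,350,285,5,"pics/s1.png");crop(s,205,300,345,410,5,"pics/s2.png")
E
```

```text
(no output)
```

View pics/t1.png

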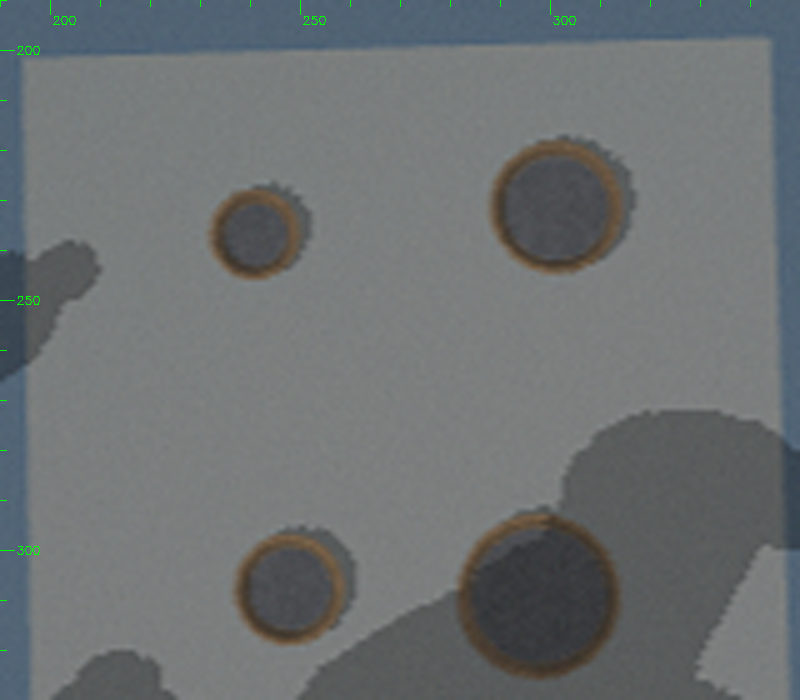

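View pics/t2.png

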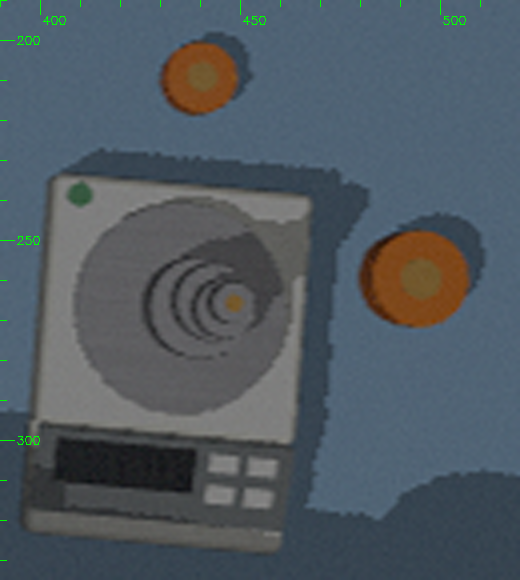

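View pics/s1.png

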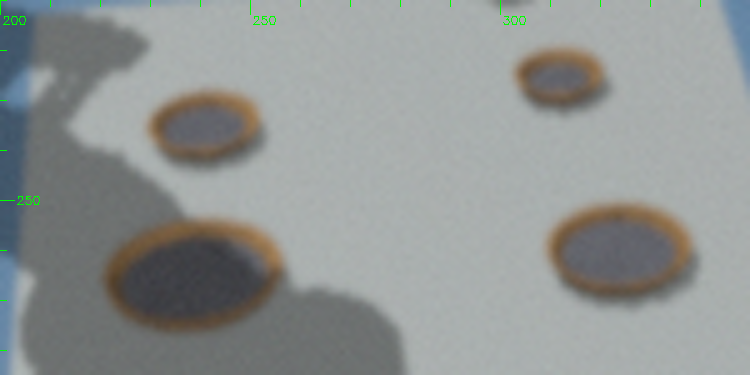

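View pics/s2.png

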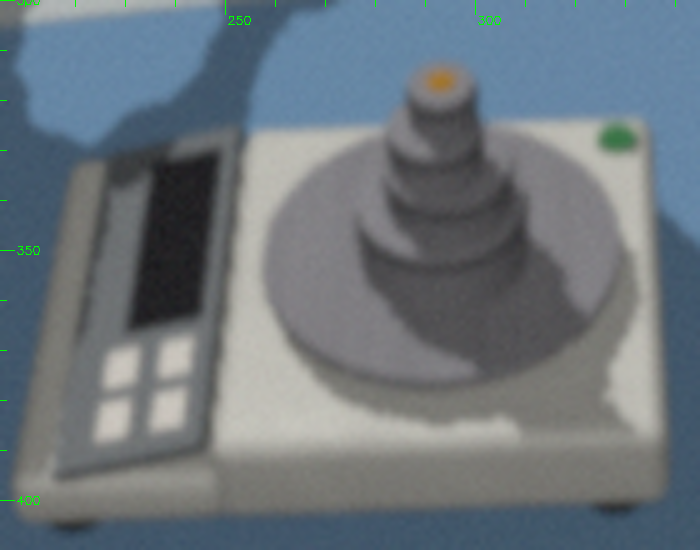

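```bash
python3 - <<'E'
from h import *
t=cams.read_camera("top");s=cams.read_camera("side")
np.set_printoptions(precision=4,suppress=True)
for n,a,b,z,r in [("c50",(240.9,236.6),(312,225.2),.008,.0225),("c100",(248.1,307.5),(241,234.8),.008,.027),("c200",(301.3,231.2),(324,260),.008,.0325),("c500",(297.8,309.1),(238.8,264.7),.008,.0395),("w50top",(448.5,265.75),(293.2,316),.1305,0),
 ("pan",(0,0),(0,0),.052,0),("beakerbase",(367,174),(405,302),0,0),("bottle",(150,267),(278,192),0,0),("dec1",(440,209.5),(375,363),.0185,0),("dec2",(493,259.5),(313,430),.026,0)]:
    print(n,ray(t,*a,z),ray(s,*b,z))
# pan: top ellipse x75..293,y196..414
print("pan",ray(t,390+184/4,190+305/4,.052), ray(s,205+441/5,300+255/5,.052))
p=ray(t,390+184/4,190+305/4,.052)
print(proj(t,p+[.06,0,0]),proj(t,p-[.06,0,0]),proj(t,p+[0,.06,0]))
E
```

```text
c50 [0.612  0.2091 0.008 ] [0.6148 0.1994 0.008 ]
c100 [0.4436 0.195  0.008 ] [0.4472 0.1875 0.008 ]
c200 [0.621  0.0648 0.008 ] [0.6231 0.056  0.008 ]
c500 [0.437  0.0775 0.008 ] [0.4403 0.0707 0.008 ]
w50top [ 0.5316 -0.248   0.1305] [ 0.5335 -0.2498  0.1305]
pan [1.1849 0.7621 0.052 ] [-1.0114  3.1099  0.052 ]
beakerbase [ 0.7555 -0.0965  0.    ] [ 0.7616 -0.099   0.    ]
bottle [0.5453 0.4304 0.    ] [0.5475 0.39   0.    ]
dec1 [ 0.6627 -0.2637  0.0185] [ 0.6645 -0.2641  0.0185]
dec2 [ 0.5419 -0.3798  0.026 ] [ 0.5441 -0.3861  0.026 ]
pan [ 0.5301 -0.2409  0.052 ] [ 0.5295 -0.2471  0.052 ]
[[434.9654 239.8219]] [[437.0408 292.837 ]] [[409.4832 266.9379]]
```

```bash
cat >> h.py <<'E'
from scipy.spatial.transform import Rotation as R
def st():
    s=readout.observe();M=R.from_euler('xyz',s['tool_rot']).as_matrix()
    tip=s['tool_pos']+M[:,0]*.178
    return s,M,tip
def pst():
    s,M,tip=st()
    print("t",round(s['time'],2),"tip",np.round(tip*1000,1),"jaw",np.round(M[:,1],3),"ax",np.round(M[:,0],3),"open",round(s['opening']*1000,1),"F",np.round(s['contact_force'],1),"q6",round(s['qpos'][5],2))
def circ(c,ctr,r,W=None,n=60):
    a=np.linspace(0,2*np.pi,n);return proj(c,np.array(ctr)+np.c_[r*np.cos(a),r*np.sin(a),0*a],W)
def overlay(img,c,circles,W=None,k=1):
    im=np.ascontiguousarray(img[:,:,::-1])
    for ctr,r,col in circles:
        cv2.polylines(im,[np.int32(np.round(circ(c,ctr,r,W)*16))],True,col,1,cv2.LINE_AA,4)
    return im
E
python3 - <<'E'
from h import *
pst();print(st()[1])
s=cams.read_camera("side")
im=cv2.resize(s["color"],None,fx=4,fy=4,interpolation=cv2.INTER_CUBIC)
c=dict(s);
for k in("fx","fy"):c[k]=s[k]*4
c["cx"]=s["cx"]*4+1.5;c["cy"]=s["cy"]*4+1.5
P=[]
for n,x,y,r in [(50,.612,.2091,.0225),(100,.4436,.195,.027),(200,.621,.0648,.0325),(500,.437,.0775,.0395)]:
    P.append(((x,y,.008),r,(0,255,0)));
o=overlay(im,c,P);cv2.imwrite("pics/s3.png",o[840:1120,820:1400])
P=[((.5316,-.248,z),r,(0,255,0)) for z,r in [(.1305,.011),(.1135,.0155),(.0965,.021),(.078,.028),(.052,.028)]]
P.append(((.5301,-.2409,.052),.06,(255,0,0)))
o=overlay(im,c,P);cv2.imwrite("pics/s4.png",o[1200:1640,980:1380])
E
```

```text
t 0.35 tip [200.4 485.2 226.6] jaw [ 0.382  0.924 -0.   ] ax [-0. -0. -1.] open 91.9 F [-0.5  0.4 -0.4] q6 -0.15
[[-9.58279941e-05  3.81824392e-01  9.24234886e-01]
 [-1.78416417e-04  9.24234869e-01 -3.81824404e-01]
 [-9.99999979e-01 -2.01488144e-04 -2.04438334e-05]]
```

View pics/s3.png

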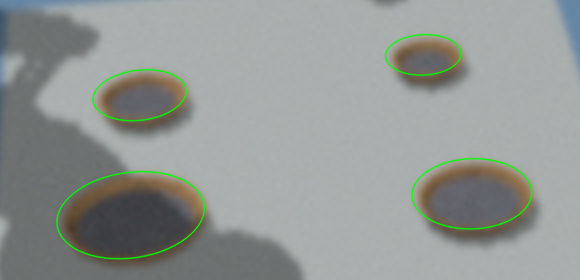

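View pics/s4.png

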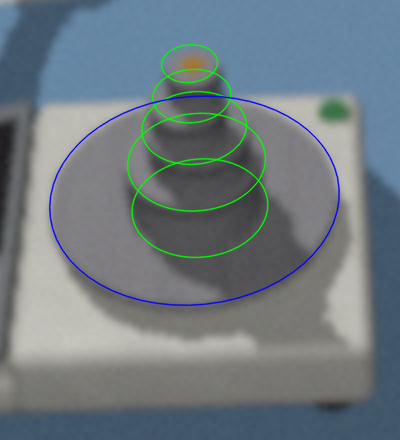

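Cases 50/200/100/500 match the sizes given. The side and top cameras disagree by about 4 mm in y, so I'll move over the pile and settle it with the wrist camera.

```bash
python3 -m inch '40 -20 0 0.1 1;40 -25 0 0.1 1;40 -25 0 0.1 1;40 -25 0 0.092 1;40 -25 0 0 1;40 -25 0 0 1;40 -25 0 0 1;30 -30 0 0 1' 25; python3 -m inch '0 -38 0 0 1;0 -38 0 0 1;0 -38 0 0 1;0 -38 0 0 1;0 -38 0 0 1;0 -38 0 0 1;0 -38 0 0 1;0 -38 0 0 1';python3 -m inch '0 -38 0 0 1;0 -38 0 0 1;0 -38 0 0 1;0 -38 0 0 1;0 -38 0 0 1;0 -38 0 0 1;0 0 0 0 1;0 0 0 0 1'
python3 - <<'E'
from h import *
pst()
c=cams.read_camera("wrist");pst();cv2.imwrite("pics/w1.png",c["color"][:,:,::-1])
E
```

```text
time: 1.07
tool_pos: [0.4812, 0.3037, 0.4047]
tool_rot: [0.757, 1.57, 0.757]
contact_force: [0.7, 1.0, -0.2]
opening: 0.0917
time: 1.73
tool_pos: [0.4788, -0.0011, 0.4049]
tool_rot: [0.134, 1.57, 0.135]
contact_force: [1.1, 0.9, -0.1]
opening: 0.092
time: 2.4
tool_pos: [0.4789, -0.2291, 0.4043]
tool_rot: [2.268, 1.57, 2.265]
contact_force: [0.4, 1.6, 0.5]
opening: 0.0921
t 2.4 tip [ 478.8 -229.   226.3] jaw [0.003 1.    0.001] ax [-0.     0.001 -1.   ] open 92.1 F [0.4 1.6 0.5] q6 -2.16
t 2.45 tip [ 478.9 -227.5  226.4] jaw [0.002 1.    0.001] ax [-0.001  0.001 -1.   ] open 91.7 F [-0.3  0.   0.1] q6 -2.16
```

View pics/w1.png

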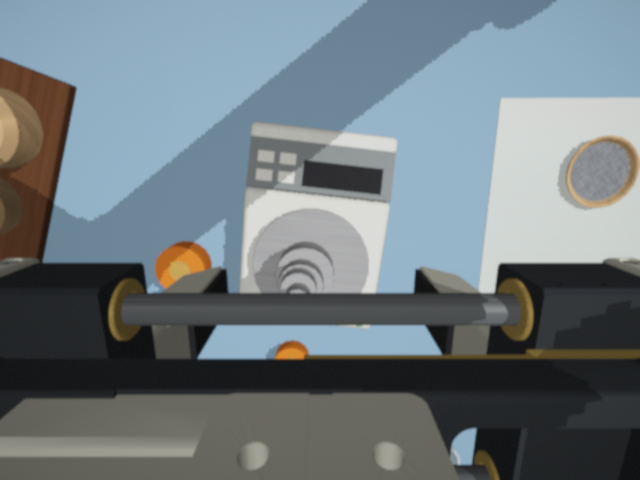

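The wrist view shows the pile at ≈(297,285), half hidden by the gripper's rod. Moving +x will bring it into clear view.

```bash
python3 -m inch '20 -4 10 0 1;25 -5 10 0 1;20 -5 10 0 1;15 -4 0 0 1;0 0 0 0 1;0 0 0 0 1;0 0 0 0 1' 
python3 - <<'E'
from h import *
pst()
c=cams.read_camera("wrist");cv2.imwrite("pics/w2.png",c["color"][:,:,::-1])
crop(c["color"],230,100,400,260,4,"pics/w2c.png")
W=w2c(c);pst();np.save("w2.npy",W)
E
```

```text
time: 3.03
tool_pos: [0.5587, -0.2441, 0.4343]
tool_rot: [2.558, 1.569, 2.56]
contact_force: [-0.2, -0.2, -0.0]
opening: 0.0916
t 3.03 tip [ 558.4 -243.9  256.3] jaw [-0.002  1.     0.001] ax [-0.002  0.001 -1.   ] open 91.6 F [-0.2 -0.2 -0. ] q6 -2.11
t 3.08 tip [ 558.3 -244.2  256.5] jaw [-0.001  1.     0.001] ax [-0.001  0.001 -1.   ] open 91.6 F [ 0.2 -0.9 -0.4] q6 -2.11
```

View pics/w2c.png

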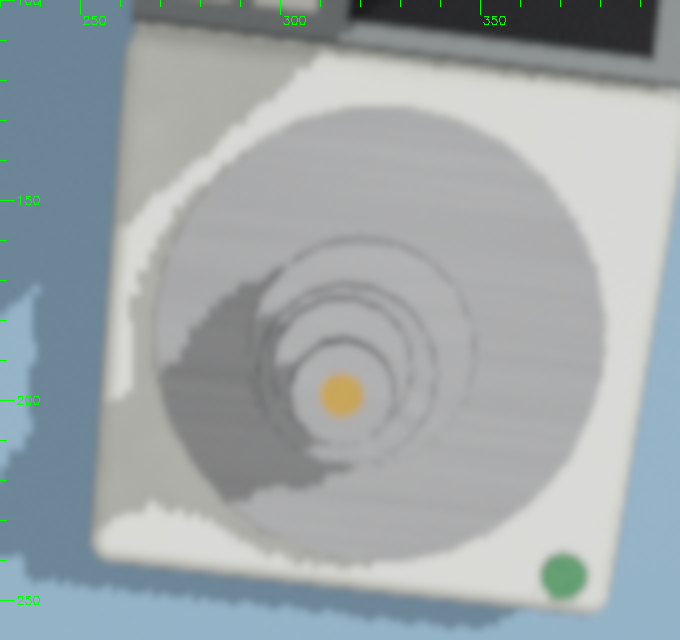

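```bash
python3 - <<'E'
from h import *
np.set_printoptions(precision=4,suppress=True)
c=cams.read_camera("wrist");W=w2c(c);im=c["color"]
p50=ray(c,315.25,198.5,.1305,W);p200=ray(c,316.75,193,.0965,W);p100=ray(c,315.3,195,.1135,W);p500=ray(c,320.5,187.75,.078,W);pan=ray(c,230+380/4,100+335/4,.052,W)
print(p50,p100,p200,p500,pan)
im=cv2.resize(im,None,fx=5,fy=5,interpolation=cv2.INTER_CUBIC);d=dict(c)
for k in("fx","fy"):d[k]=c[k]*5
d["cx"]=c["cx"]*5+2;d["cy"]=c["cy"]*5+2
o=overlay(im,d,[(p50,.011,(0,255,0)),(p100,.0155,(0,0,255)),(p200,.021,(255,0,0)),(p500,.028,(0,255,255)),(pan,.06,(255,0,255))],W)
cv2.imwrite("pics/w3.png",o[600:1200,1300:1960])
E
```

```text
[ 0.5315 -0.2489  0.1305] [ 0.5307 -0.2491  0.1135] [ 0.531  -0.248   0.0965] [ 0.5281 -0.2445  0.078 ] [ 0.5266 -0.2397  0.052 ]
```

View pics/w3.png

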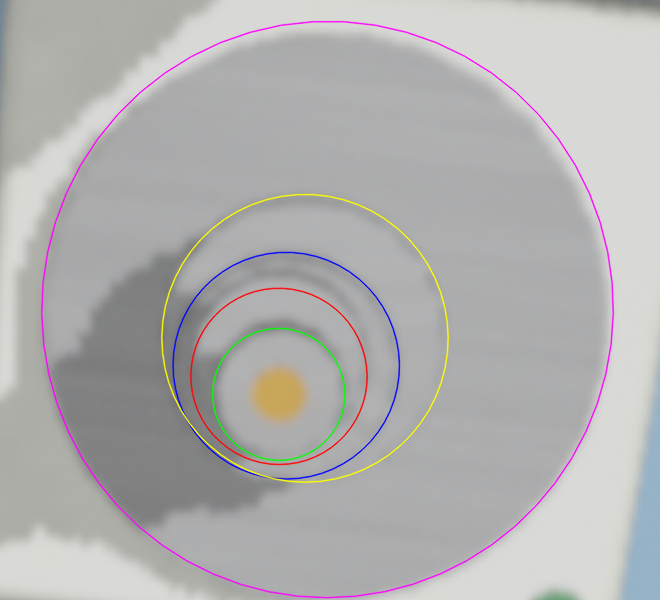

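Three cameras agree on the 50 g top within 2 mm, at (0.532, -0.249). Descending on it.

```bash
python3 -m inch '-13 -2 -20 0 0.5;-13 -3 -25 0 0.5;0 0 -30 0 0.5;0 0 -25 0 0.5;0 0 -10 0 0.5;0 0 0 0 0.5;0 0 0 0 0.5;0 0 0 0 0.5' 15;python3 -c "
from h import *
pst()
c=cams.read_camera('side');crop(c['color'],215,240,375,380,5,'pics/s5.png')"
```

```text
time: 3.8
tool_pos: [0.5336, -0.2506, 0.3266]
tool_rot: [-0.55, 1.568, -0.549]
contact_force: [0.2, 0.5, 0.6]
opening: 0.0469
t 3.8 tip [ 534.1 -250.9  148.6] jaw [-0.     1.    -0.002] ax [ 0.003 -0.002 -1.   ] open 46.9 F [0.2 0.5 0.6] q6 -2.14
```

View pics/s5.png

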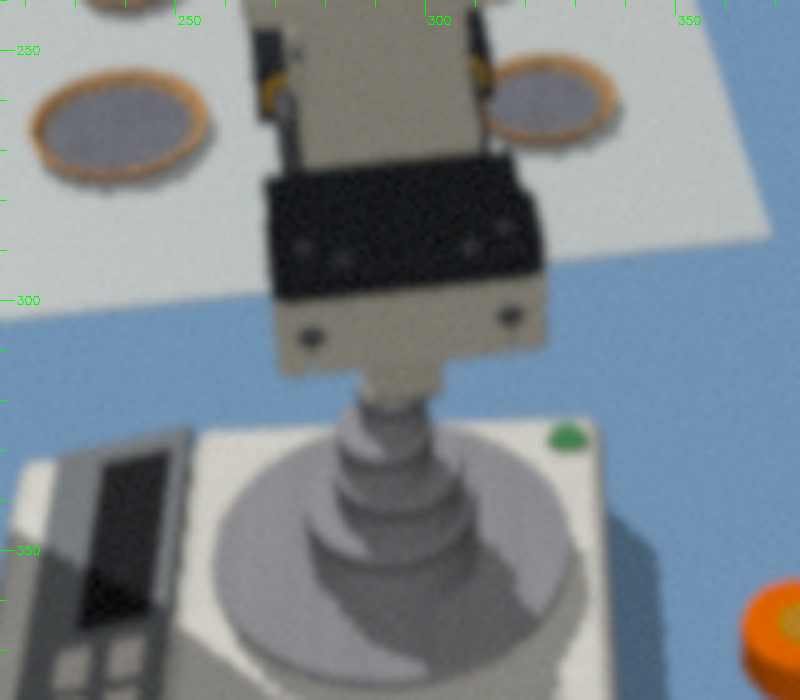

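The side view shows the finger pad tip at (300,318), just above the 50 g weight's top and centred on it. I'll go down the last 28 mm and grip.

```bash
python3 -m inch '-2 2 -15 0 0.5;0 0 -10 0 0.5;0 0 -2.5 0 0.5;0 0 0 0 0.5;0 0 0 0 0.5;0 0 0 0 0.5' ;python3 -c "
from h import *
pst()"; python3 -m inch '0 0 0 0 0.35;0 0 0 0 0.3;0 0 0 0 0.27;0 0 0 0 0.24;0 0 0 0 0.2;0 0 0 0 0.1;0 0 0 0 0.0;0 0 0 0 0.0' 15;python3 -c "
from h import *
pst()"
```

```text
time: 4.35
tool_pos: [0.5314, -0.2485, 0.2979]
tool_rot: [-0.509, 1.57, -0.509]
contact_force: [0.3, 0.3, 0.7]
opening: 0.0462
t 4.35 tip [ 531.6 -248.6  119.9] jaw [-0.     1.    -0.001] ax [ 0.001 -0.001 -1.   ] open 46.2 F [0.3 0.3 0.7] q6 -2.14
time: 5.02
tool_pos: [0.5312, -0.2484, 0.2973]
tool_rot: [0.039, 1.571, 0.04]
contact_force: [-0.5, 0.5, 1.1]
opening: 0.0213
t 5.02 tip [ 531.2 -248.4  119.3] jaw [-0.  1.  0.] ax [ 0.  0. -1.] open 21.3 F [-0.5  0.5  1.1] q6 -2.14
```

```bash
python3 -m inch '0 0 4 0 0;0 0 8 0 0;0 0 15 0 0;0 0 20 0 0;0 0 10 0 0;0 0 0 0 0;0 0 0 0 0' ;python3 -c "
from h import *
pst()
c=cams.read_camera('side');crop(c['color'],215,230,375,380,5,'pics/s6.png')"
```

```text
time: 5.6
tool_pos: [0.5311, -0.2483, 0.3547]
tool_rot: [-0.494, 1.57, -0.494]
contact_force: [0.4, -0.3, -0.1]
opening: 0.0219
t 5.6 tip [ 531.3 -248.4  176.7] jaw [-0.     1.    -0.001] ax [ 0.001 -0.001 -1.   ] open 21.9 F [ 0.4 -0.3 -0.1] q6 -2.14
```

View pics/s6.png

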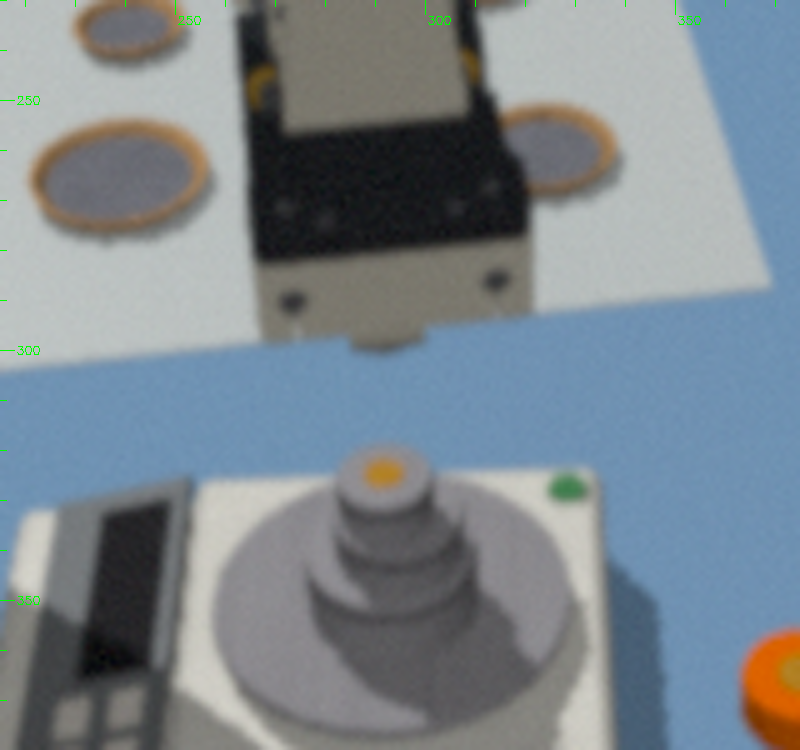

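The 50 g weight is held and the rest of the pile is undisturbed, with the 100 g dot at (292,325). Moving over to case50, slightly beyond it in x so the wrist camera can see it.

```bash
python3 -m inch '5 15 10 0 0;9 25 10 0 0;9 35 10 0 0;9 38 10 0 0;9 38 10 0 0;9 38 0 0 0;9 38 0 0 0;9 38 0 0 0';python3 -m inch '9 38 0 0 0;9 38 0 0 0;9 38 0 0 0;9 32 0 0 0;5 25 0 0 0;0 12 0 0 0;0 0 0 0 0;0 0 0 0 0' ;python3 -c "
from h import *
pst()
c=cams.read_camera('wrist');W=w2c(c);cv2.imwrite('pics/w4.png',c['color'][:,:,::-1]);pst()"
```

```text
time: 6.32
tool_pos: [0.5992, 0.0185, 0.4031]
tool_rot: [3.002, 1.569, 3.002]
contact_force: [1.0, -0.1, -0.6]
opening: 0.0214
time: 6.98
tool_pos: [0.64, 0.1993, 0.4031]
tool_rot: [-2.661, 1.569, -2.66]
contact_force: [-0.4, -0.7, -1.0]
opening: 0.0212
t 6.98 tip [639.6 199.1 225.1] jaw [-0.001  1.    -0.001] ax [-0.002 -0.001 -1.   ] open 21.2 F [-0.4 -0.7 -1. ] q6 -1.38
t 7.03 tip [639.9 198.2 225.5] jaw [ 0.     1.    -0.001] ax [-0.001 -0.001 -1.   ] open 21.3 F [ 0.2 -0.3 -1. ] q6 -1.38
```

View pics/w4.png

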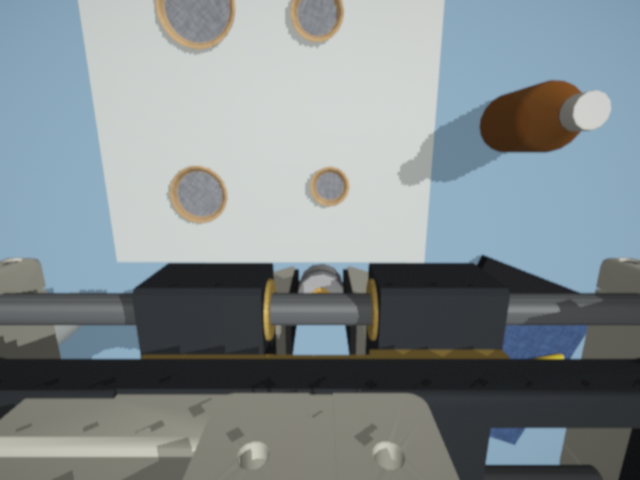

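The wrist view shows all four cases: case50 (329,187), case200 (198,194), case100 (317,10) and case500 (196,10). The weight sits in the jaws at (320,283). Enlarging to measure the cases.

```bash
python3 -c "
from h import *
c=cams.read_camera('wrist');W=w2c(c);np.save('W4.npy',W)
im=c['color'];crop(im,160,150,360,300,4,'pics/w5.png')
np.set_printoptions(precision=4,suppress=True)
for n,u,v in [(50,329,187),(200,198.5,194.5),(100,317,10.5),(500,196,8.5)]: print(n,ray(c,u,v,.008,W))
"
```

```text
50 [0.613  0.2069 0.008 ]
200 [0.6209 0.0637 0.008 ]
100 [0.4427 0.1945 0.008 ]
500 [0.4407 0.0773 0.008 ]
```

View pics/w5.png

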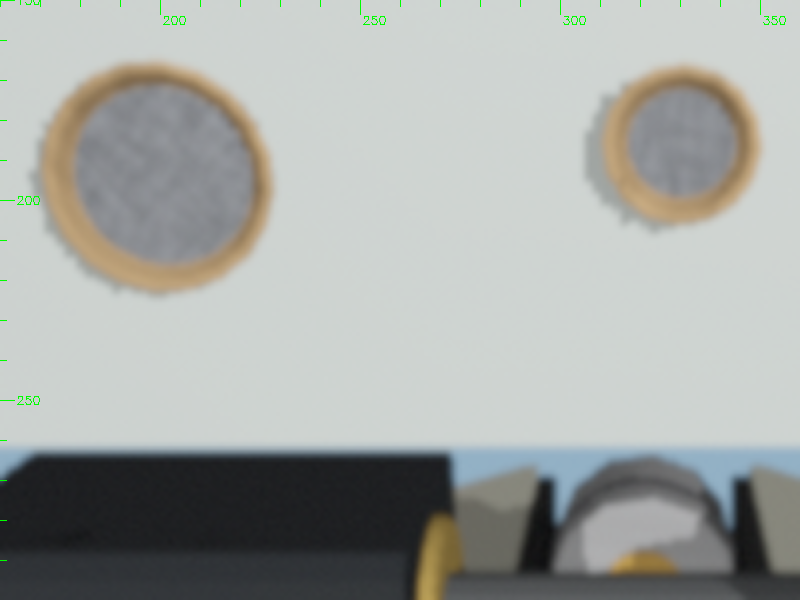

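```bash
python3 -c "
from h import *
c=cams.read_camera('wrist');W=np.load('W4.npy')
np.set_printoptions(precision=4,suppress=True)
for n,u,v,z in [('50f',330.75,185.25,.003),('50r',330.4,186.1,.008),('200f',201.25,193.5,.003),('200r',199,194.25,.008),('dot',321.2,291,.2255+.011)]: print(n,ray(c,u,v,z,W))
pst()
"
```

```text
50f [0.6116 0.2089 0.003 ]
50r [0.6121 0.2084 0.008 ]
200f [0.6204 0.065  0.003 ]
200r [0.6207 0.0642 0.008 ]
dot [0.6374 0.1981 0.2365]
t 7.13 tip [640.2 197.7 226.2] jaw [ 0.002  1.    -0.   ] ax [-0. -0. -1.] open 21.2 F [ 0.1  0.3 -0.3] q6 -1.38
```

```bash
python3 -m inch '-15 6 -15 0 0;-12 5 -30 0 0;0 0 -35 0 0;0 0 -35 0 0;0 0 -35 0 0;0 0 -25 0 0;0 0 -15 0 0;0 0 0 0 0';python3 -m inch '0 0 0 0 0;0 0 0 0 0;0 0 0 0 0';python3 -c "
from h import *
pst()
c=cams.read_camera('side');crop(c['color'],230,170,390,290,5,'pics/s7.png')
c=cams.read_camera('top');crop(c['color'],190,190,310,290,6,'pics/t7.png')"
```

```text
time: 7.8
tool_pos: [0.6121, 0.2087, 0.2105]
tool_rot: [-2.914, 1.564, -2.916]
contact_force: [-0.4, -0.6, -0.8]
opening: 0.0215
time: 8.05
tool_pos: [0.6139, 0.2102, 0.2164]
tool_rot: [0.223, 1.567, 0.223]
contact_force: [0.6, 0.4, -0.5]
opening: 0.0209
t 8.05 tip [614.5 210.4  38.4] jaw [0.    1.    0.001] ax [ 0.003  0.001 -1.   ] open 20.9 F [ 0.6  0.4 -0.5] q6 -1.36
```

View pics/s7.png

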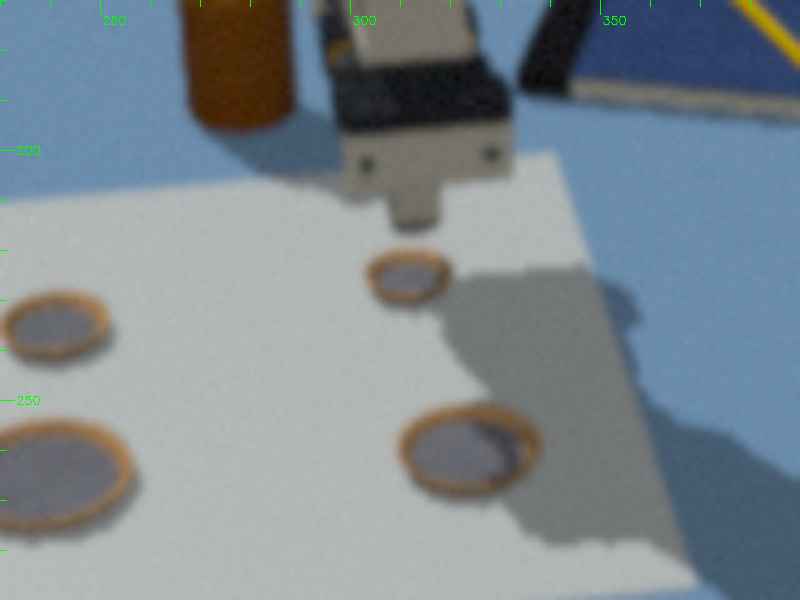

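The weight hangs above case50, with the tip at (313,215) and the case at (311,226). Centre it and lower.

```bash
python3 -m inch '-2 -1.5 -10 0 0;0 0 -8 0 0;0 0 -5 0 0;0 0 -2 0 0;0 0 0 0 0;0 0 0 0 0;0 0 0 0 0';python3 -c "
from h import *
pst()"
```

```text
time: 8.73
tool_pos: [0.6113, 0.2092, 0.1894]
tool_rot: [0.383, 1.57, 0.383]
contact_force: [-0.1, 0.6, -0.5]
opening: 0.0209
t 8.73 tip [611.4 209.2  11.4] jaw [-0.  1.  0.] ax [ 0.  0. -1.] open 20.9 F [-0.1  0.6 -0.5] q6 -1.36
```

```bash
python3 -m inch '1 0 -1 0 0;0 0 0 0 0;0 0 0 0 0';python3 -m inch '0 0 -0.8 0 0;0 0 0 0 0;0 0 0 0 0';python3 -m inch '0 0 -0.7 0 0;0 0 0 0 0;0 0 0 0 0';python3 -c "
from h import *
pst()
c=cams.read_camera('side');crop(c['color'],270,180,350,250,10,'pics/s8.png')"
```

```text
time: 8.98
tool_pos: [0.6123, 0.2091, 0.1884]
tool_rot: [0.407, 1.57, 0.407]
contact_force: [-0.3, -0.3, -1.1]
opening: 0.021
time: 9.23
tool_pos: [0.6122, 0.2091, 0.1874]
tool_rot: [2.147, 1.571, 2.147]
contact_force: [-0.5, 0.1, -0.8]
opening: 0.0212
time: 9.48
tool_pos: [0.6122, 0.2091, 0.1869]
tool_rot: [0.381, 1.57, 0.381]
contact_force: [-0.3, 0.4, 0.0]
opening: 0.0211
t 9.48 tip [612.3 209.2   8.9] jaw [-0.  1.  0.] ax [ 0.  0. -1.] open 21.1 F [-0.3  0.4  0. ] q6 -1.36
```

View pics/s8.png

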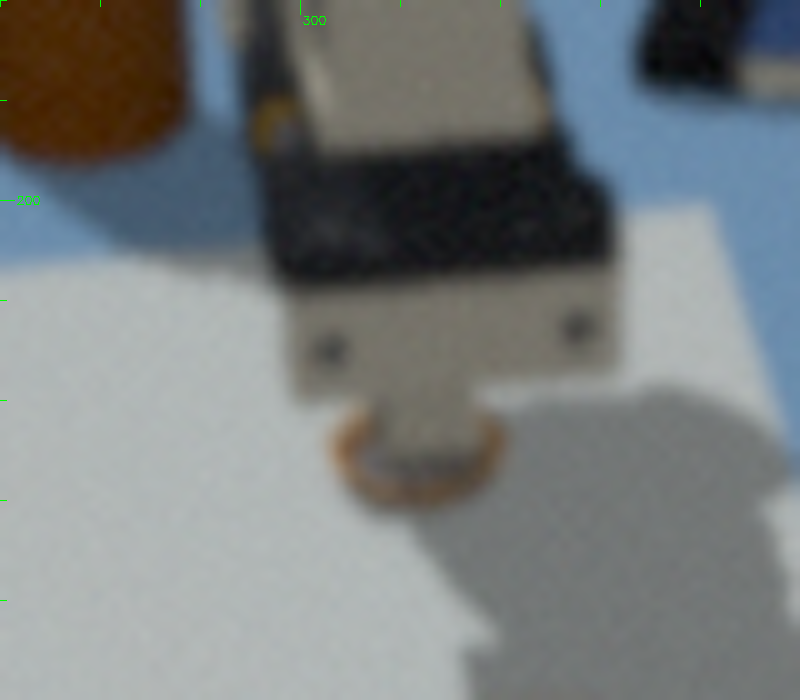

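```bash
for i in 1 2; do python3 -m inch '0 0 -0.5 0 0;0 0 0 0 0;0 0 0 0 0'|grep -E "force|pos"; done
```

```text
tool_pos: [0.6122, 0.2091, 0.1868]
contact_force: [-1.0, -1.1, 5.4]
tool_pos: [0.6122, 0.2092, 0.1868]
contact_force: [-3.8, -2.0, 8.6]
```

Contact at tip z 8.8 mm, as predicted for a seated weight. Release and lift.

```bash
python3 -m inch '0 0 0.7 0 0;0 0 0 0 0.25;0 0 0 0 0.3;0 0 0 0 0.35;0 0 0 0 0.4;0 0 0 0 0.45'; python3 -m inch '0 0 5 0 0.5;0 0 12 0 0.5;0 0 25 0 0.6;0 0 35 0 0.6;0 0 35 0 0.6;0 0 35 0 0.6;0 0 15 0 0.6;0 0 0 0 0.6';python3 -m inch '15 0 15 0 0.6;12 0 10 0 0.6;0 0 0 0 0.6;0 0 0 0 0.6';python3 -c "
from h import *
pst()
c=cams.read_camera('wrist');crop(c['color'],280,140,380,240,7,'pics/w6.png');np.save('W6.npy',w2c(c))"
```

```text
time: 10.53
tool_pos: [0.6122, 0.2092, 0.1863]
tool_rot: [1.169, 1.571, 1.169]
contact_force: [-0.3, 0.3, 0.7]
opening: 0.0391
time: 11.2
tool_pos: [0.6127, 0.2094, 0.3549]
tool_rot: [0.224, 1.561, 0.225]
contact_force: [0.2, 0.1, 0.3]
opening: 0.0554
time: 11.53
tool_pos: [0.6391, 0.209, 0.3728]
tool_rot: [3.125, 1.57, 3.125]
contact_force: [0.4, 0.3, -0.3]
opening: 0.0552
t 11.53 tip [638.9 209.  194.8] jaw [0. 1. 0.] ax [-0.001  0.    -1.   ] open 55.2 F [ 0.4  0.3 -0.3] q6 -1.37
```

View pics/w6.png

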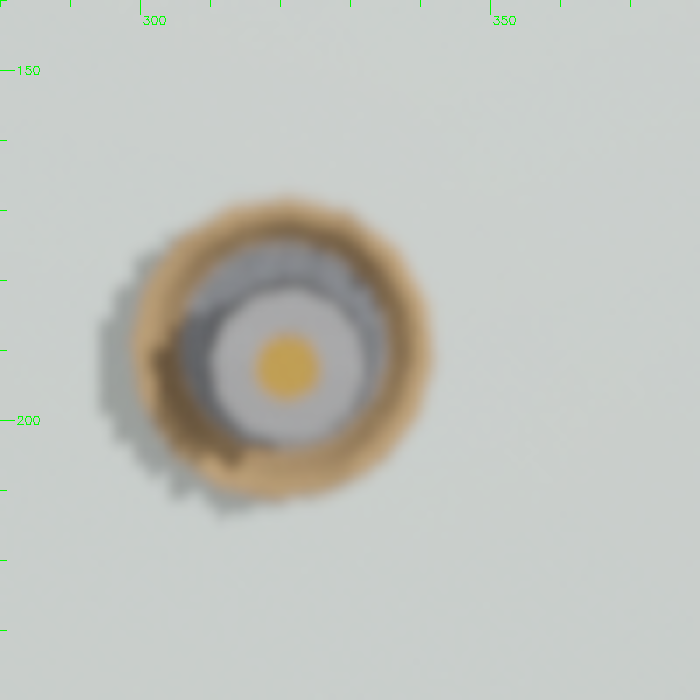

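The 50 g weight sits flat and nearly concentric in its case, with the dot at (321,192) and the rim centre at (320,190). Back to the pile.

```bash
python3 -m inch '-5 -15 10 0 0.7;-9 -25 10 0 0.7;-9 -35 10 0 0.7;-9 -39 10 0 0.7;-9 -39 10 0 0.7;-9 -39 10 0 0.7;-9 -39 0 0 0.7;-9 -39 0 0 0.7';python3 -m inch '-9 -39 0 0 0.7;-4 -39 0 0 0.7;0 -38 0 0 0.7;0 -32 0 0 0.7;0 -25 0 0 0.7;0 -12 0 0 0.7;0 0 0 0 0.7;0 0 0 0 0.7' ;python3 -c "
from h import *
pst()
c=cams.read_camera('wrist');W=w2c(c);np.save('W7.npy',W);crop(c['color'],230,100,400,260,4,'pics/w7.png');pst()"
```

```text
time: 12.25
tool_pos: [0.5693, -0.0628, 0.4341]
tool_rot: [-0.607, 1.57, -0.607]
contact_force: [0.9, -1.0, -0.6]
opening: 0.0639
time: 12.92
tool_pos: [0.5577, -0.2455, 0.4331]
tool_rot: [2.157, 1.569, 2.157]
contact_force: [-0.1, 0.0, -0.3]
opening: 0.0643
t 12.92 tip [ 557.5 -245.2  255.1] jaw [0.001 1.    0.001] ax [-0.001  0.001 -1.   ] open 64.3 F [-0.1  0.  -0.3] q6 -2.11
t 12.97 tip [ 557.8 -244.5  255.3] jaw [-0.001  1.     0.001] ax [-0.001  0.001 -1.   ] open 64.1 F [ 0.8 -0.1 -0.1] q6 -2.11
```

View pics/w7.png

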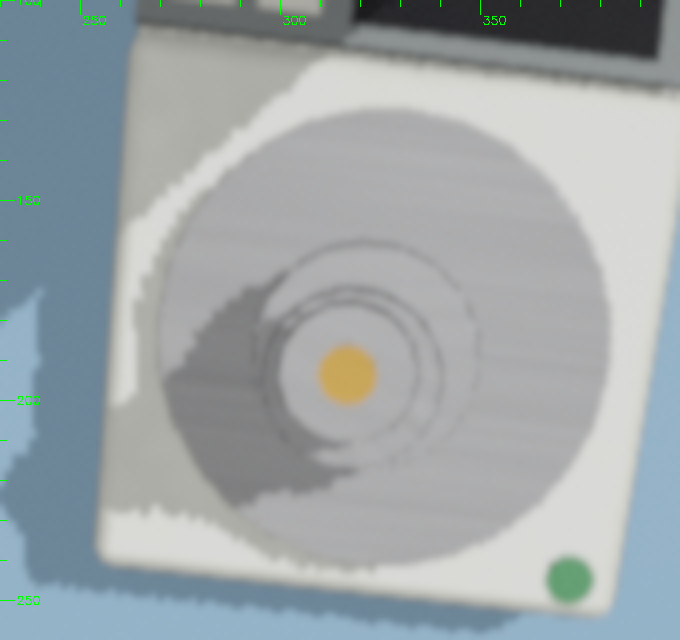

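```bash
python3 -c "
from h import *
c=cams.read_camera('wrist');W=np.load('W7.npy')
print(ray(c,316.9,193.6,.1135,W));pst()
c=cams.read_camera('side');print(ray(c,291.8,324.6,.1135))
c=cams.read_camera('top');crop(c['color'],400,230,480,300,10,'pics/t8.png')"
```

```text
[ 0.52880227 -0.24753387  0.1135    ]
t 13.02 tip [ 558.1 -244.1  255.5] jaw [-0.002  1.     0.001] ax [-0.     0.001 -1.   ] open 64.3 F [0.5 1.2 0.5] q6 -2.11
[ 0.53029937 -0.25052681  0.1135    ]
```

View pics/t8.png

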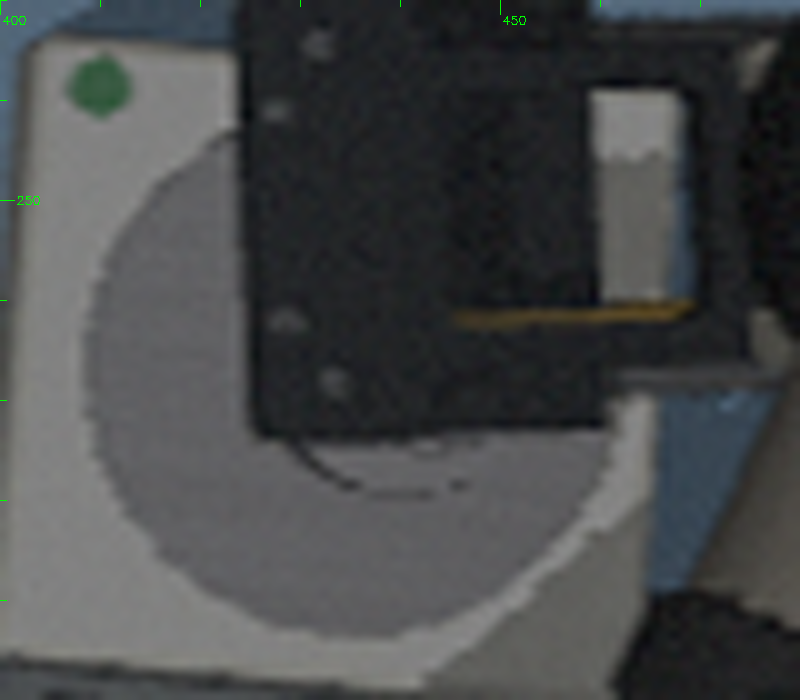

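```bash
python3 -m inch '-14.5 -2 -15 0 0.6;-14 -2.3 -25 0 0.6;0 0 -35 0 0.6;0 0 -30 0 0.6;0 0 -20 0 0.6;0 0 -7 0 0.6;0 0 0 0 0.6;0 0 0 0 0.6';python3 -c "
from h import *
pst()"; python3 -m inch '0 0 0 0 0.6;0 0 0 0 0.6';python3 -c "
from h import *
pst()"
```

```text
time: 13.78
tool_pos: [0.5302, -0.2497, 0.3024]
tool_rot: [-0.483, 1.57, -0.481]
contact_force: [-0.1, -0.4, 0.7]
opening: 0.0552
t 13.78 tip [ 530.4 -249.8  124.4] jaw [-0.001  1.    -0.001] ax [ 0.001 -0.001 -1.   ] open 55.2 F [-0.1 -0.4  0.7] q6 -2.14
time: 13.95
tool_pos: [0.5302, -0.2502, 0.3032]
tool_rot: [-0.544, 1.568, -0.543]
contact_force: [-0.1, 0.1, -0.1]
opening: 0.0549
t 13.95 tip [ 530.6 -250.5  125.2] jaw [-0.001  1.    -0.002] ax [ 0.003 -0.002 -1.   ] open 54.9 F [-0.1  0.1 -0.1] q6 -2.14
```

```bash
python3 -m inch '-1 1.5 -10 0 0.6;0 0 -7 0 0.6;0 0 -3 0 0.6;0 0 0 0 0.6;0 0 0 0 0.6;0 0 0 0 0.6';python3 -c "
from h import *
pst()"; python3 -m inch '0 0 0 0 0.5;0 0 0 0 0.43;0 0 0 0 0.38;0 0 0 0 0.35;0 0 0 0 0.32;0 0 0 0 0.28;0 0 0 0 0.1;0 0 0 0 0.1' 20;python3 -c "
from h import *
pst()"
```

```text
time: 14.45
tool_pos: [0.5288, -0.2488, 0.2815]
tool_rot: [-0.087, 1.571, -0.087]
contact_force: [0.1, 0.1, -0.4]
opening: 0.0554
t 14.45 tip [ 528.8 -248.8  103.5] jaw [-0.  1. -0.] ax [ 0. -0. -1.] open 55.4 F [ 0.1  0.1 -0.4] q6 -2.14
time: 15.12
tool_pos: [0.5287, -0.2487, 0.2815]
tool_rot: [0.297, 1.571, 0.297]
contact_force: [-0.4, 0.3, 1.0]
opening: 0.0298
t 15.12 tip [ 528.7 -248.7  103.5] jaw [-0.  1.  0.] ax [ 0.  0. -1.] open 29.8 F [-0.4  0.3  1. ] q6 -2.14
```

```bash
python3 -m inch '0 0 4 0 0.1;0 0 8 0 0.1;0 0 20 0 0.1;0 0 30 0 0.1;0 0 30 0 0.1;0 10 20 0 0.1;-3 20 5 0 0.1;-5 30 0 0 0.1';python3 -m inch '-5 38 0 0 0.1;-6 38 0 0 0.1;-6 38 0 0 0.1;-6 38 0 0 0.1;-6 38 0 0 0.1;-6 38 0 0 0.1;-6 38 0 0 0.1;-6 38 0 0 0.1';python3 -m inch '-2 35 0 0 0.1;0 25 0 0 0.1;0 15 0 0 0.1;0 5 0 0 0.1;0 0 0 0 0.1;0 0 0 0 0.1;0 0 0 0 0.1';python3 -c "
from h import *
pst()
c=cams.read_camera('wrist');W=w2c(c);np.save('W8.npy',W);crop(c['color'],180,130,380,280,4,'pics/w8.png');pst()"
```

```text
time: 15.78
tool_pos: [0.5209, -0.1897, 0.4013]
tool_rot: [-0.563, 1.565, -0.566]
contact_force: [0.6, 0.2, -1.9]
opening: 0.03
time: 16.45
tool_pos: [0.4729, 0.117, 0.3993]
tool_rot: [0.15, 1.57, 0.15]
contact_force: [1.0, -0.6, -0.9]
opening: 0.0302
time: 17.03
tool_pos: [0.4718, 0.1943, 0.3986]
tool_rot: [-1.417, 1.571, -1.418]
contact_force: [-0.2, -0.4, -0.9]
opening: 0.0305
t 17.03 tip [471.8 194.3 220.6] jaw [ 0.001  1.    -0.   ] ax [ 0. -0. -1.] open 30.5 F [-0.2 -0.4 -0.9] q6 -1.33
t 17.08 tip [471.8 194.2 220.6] jaw [ 0.001  1.    -0.   ] ax [ 0. -0. -1.] open 30.3 F [ 0.2 -0.1 -1. ] q6 -1.33
```

View pics/w8.png

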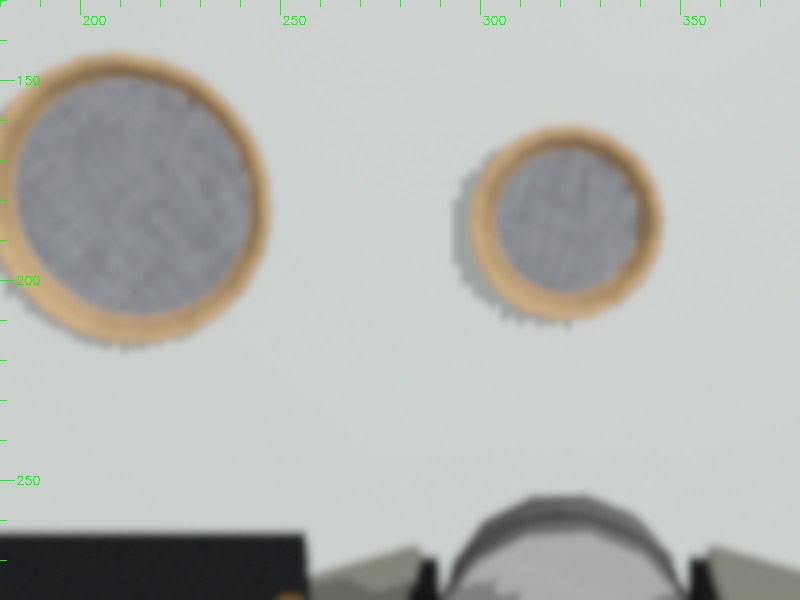

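```bash
python3 -c "
from h import *
c=cams.read_camera('wrist');W=np.load('W8.npy')
np.set_printoptions(precision=4,suppress=True)
for n,u,v,z in [('100r',321.75,185.9,.008),('100f',322,185,.003),('500r',211.25,179.75,.008),('500f',213.75,178.5,.003)]: print(n,ray(c,u,v,z,W))
pst()
"
```

```text
100r [0.4433 0.1954 0.008 ]
100f [0.4428 0.1957 0.003 ]
500r [0.4365 0.0771 0.008 ]
500f [0.4355 0.0784 0.003 ]
t 17.13 tip [471.9 194.2 220.6] jaw [ 0.001  1.    -0.   ] ax [ 0. -0. -1.] open 30.1 F [ 0.7  0.2 -1.3] q6 -1.33
```

```bash
python3 -m inch '-15 1 -15 0 0.1;-14 0 -30 0 0.1;0 0 -38 0 0.1;0 0 -38 0 0.1;0 0 -35 0 0.1;0 0 -25 0 0.1;0 0 -10 0 0.1;0 0 0 0 0.1';python3 -m inch '0 0 0 0 0.1;0 0 0 0 0.1;0 0 0 0 0.1';python3 -c "
from h import *
pst()
c=cams.read_camera('side');crop(c['color'],200,180,320,280,6,'pics/s9.png')"
```

```text
time: 17.8
tool_pos: [0.4423, 0.1955, 0.2057]
tool_rot: [-2.891, 1.566, -2.892]
contact_force: [-0.4, -0.3, -0.2]
opening: 0.0301
time: 18.05
tool_pos: [0.4434, 0.1964, 0.2091]
tool_rot: [0.284, 1.567, 0.284]
contact_force: [0.7, -0.2, -1.7]
opening: 0.0297
t 18.05 tip [444.  196.6  31.1] jaw [-0.     1.     0.001] ax [ 0.003  0.001 -1.   ] open 29.7 F [ 0.7 -0.2 -1.7] q6 -1.31
```

View pics/s9.png

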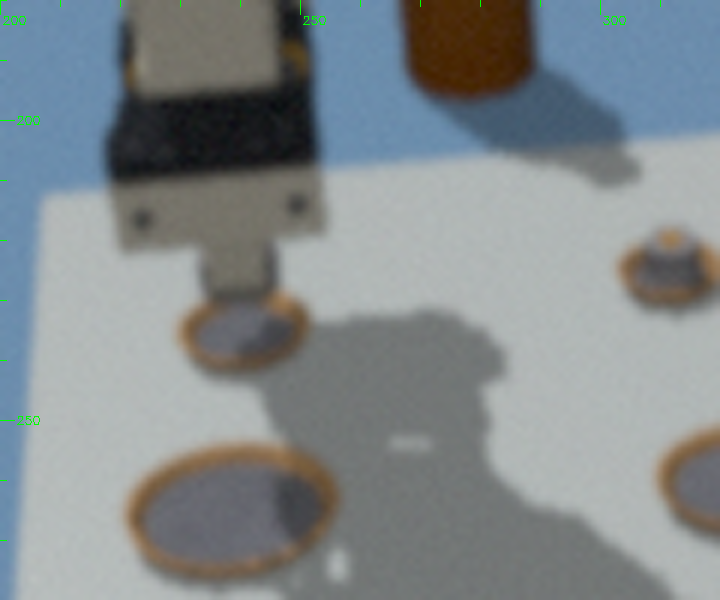

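The 100 g weight hangs just over case100, with the tip at (240,228) and the case at (241,235), and the 50 g weight stands upright in its case at (312,222). Lowering.

```bash
python3 -m inch '-0.5 -1 -9 0 0.1;0 0 -6 0 0.1;0 0 -2 0 0.1;0 0 0 0 0.1;0 0 0 0 0.1;0 0 0 0 0.1';python3 -c "
from h import *
pst()"; for i in 1 2 ; do python3 -m inch '0 0 -0.7 0 0.1;0 0 0 0 0.1;0 0 0 0 0.1'|grep -E "force|pos"; done
```

```text
time: 18.6
tool_pos: [0.4422, 0.1954, 0.1904]
tool_rot: [2.052, 1.571, 2.052]
contact_force: [0.8, 0.5, -1.7]
opening: 0.0303
t 18.6 tip [442.2 195.4  12.4] jaw [-0.  1.  0.] ax [-0.  0. -1.] open 30.3 F [ 0.8  0.5 -1.7] q6 -1.31
tool_pos: [0.4422, 0.1953, 0.1898]
contact_force: [0.1, 0.5, -0.8]
tool_pos: [0.4422, 0.1953, 0.189]
contact_force: [-0.1, -0.0, -1.3]
```

```bash
for i in 1 2 3; do python3 -m inch '0 0 -0.6 0 0.1;0 0 0 0 0.1;0 0 0 0 0.1'|grep -E "force|pos"; done
```

```text
tool_pos: [0.4422, 0.1953, 0.1884]
contact_force: [-0.0, -1.0, -1.3]
tool_pos: [0.4422, 0.1953, 0.188]
contact_force: [-0.8, -0.8, 1.8]
tool_pos: [0.4422, 0.1954, 0.1879]
contact_force: [-2.7, -1.3, 8.5]
```

Contact at tip z 9.9 mm, where 10 was expected. Release, lift and look.

```bash
python3 -m inch '0 0 0.7 0 0.1;0 0 0 0 0.35;0 0 0 0 0.4;0 0 0 0 0.45;0 0 0 0 0.5;0 0 0 0 0.55'; python3 -m inch '0 0 5 0 0.6;0 0 12 0 0.6;0 0 25 0 0.6;0 0 35 0 0.7;0 0 38 0 0.7;10 0 38 0 0.7;15 0 25 0 0.7;5 0 5 0 0.7';python3 -m inch '0 0 0 0 0.7;0 0 0 0 0.7';python3 -c "
from h import *
pst()
c=cams.read_camera('wrist');crop(c['color'],280,140,380,240,6,'pics/w9.png')"
```

```text
time: 20.35
tool_pos: [0.4422, 0.1954, 0.1878]
tool_rot: [2.644, 1.571, 2.644]
contact_force: [0.6, -0.0, -0.9]
opening: 0.0479
time: 21.02
tool_pos: [0.474, 0.1955, 0.3766]
tool_rot: [0.231, 1.56, 0.232]
contact_force: [1.0, -0.2, 0.9]
opening: 0.0641
time: 21.18
tool_pos: [0.4717, 0.1952, 0.3701]
tool_rot: [-2.993, 1.569, -2.993]
contact_force: [-0.3, -0.5, -1.2]
opening: 0.064
t 21.18 tip [471.4 195.1 192.1] jaw [ 0.  1. -0.] ax [-0.002 -0.    -1.   ] open 64.0 F [-0.3 -0.5 -1.2] q6 -1.33
```

View pics/w9.png

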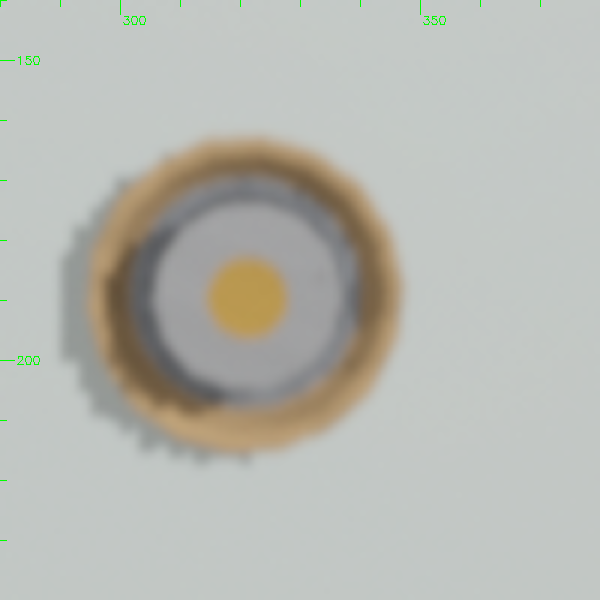

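The 100 g weight sits concentric and flat in its case, at (321,190). Back to the pile.

```bash
python3 -m inch '3 -15 8 0 0.7;7 -25 10 0 0.7;7 -35 10 0 0.7;7 -39 10 0 0.7;7 -39 5 0 0.7;7 -39 0 0 0.7;7 -39 0 0 0.7;7 -39 0 0 0.7';python3 -m inch '7 -39 0 0 0.7;7 -39 0 0 0.7;7 -35 0 0 0.7;7 -29 0 0 0.7;7 -20 0 0 0.7;0 -10 0 0 0.7;0 0 0 0 0.7;0 0 0 0 0.7' ;python3 -c "
from h import *
pst()
c=cams.read_camera('wrist');W=w2c(c);np.save('W9.npy',W);crop(c['color'],230,100,400,260,4,'pics/w10.png');pst()"
```

```text
time: 21.9
tool_pos: [0.5236, -0.0762, 0.4121]
tool_rot: [2.791, 1.567, 2.791]
contact_force: [1.0, 0.1, 0.1]
opening: 0.0643
time: 22.57
tool_pos: [0.5588, -0.2461, 0.4125]
tool_rot: [2.44, 1.567, 2.44]
contact_force: [-0.4, 0.2, -0.5]
opening: 0.0642
t 22.57 tip [ 558.3 -245.7  234.5] jaw [0.    1.    0.002] ax [-0.003  0.002 -1.   ] open 64.2 F [-0.4  0.2 -0.5] q6 -2.11
t 22.62 tip [ 558.6 -245.1  235. ] jaw [-0.001  1.     0.002] ax [-0.002  0.002 -1.   ] open 64.0 F [-0.1  0.5  0.6] q6 -2.11
```

View pics/w10.png

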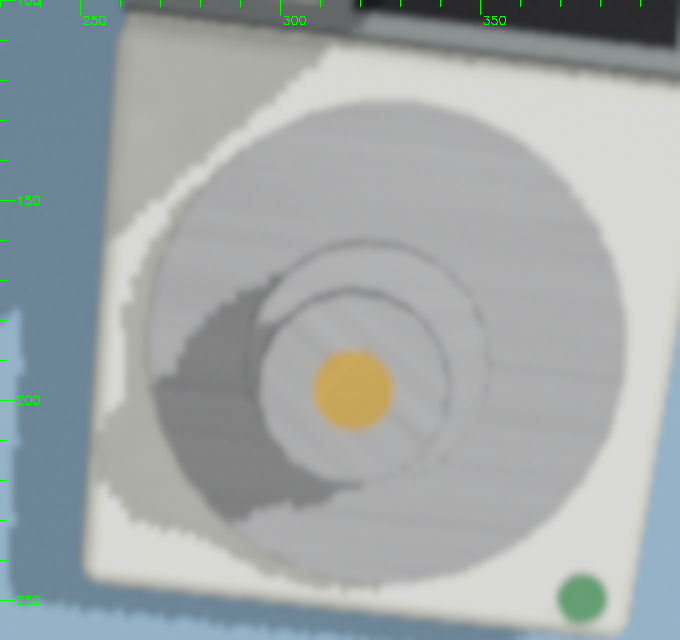

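```bash
python3 -c "
from h import *
c=cams.read_camera('wrist');W=np.load('W9.npy')
print(ray(c,318.25,197.5,.0965,W));pst()
c=cams.read_camera('side');crop(c['color'],240,290,340,390,6,'pics/s10.png')"
```

```text
[ 0.53233022 -0.24694098  0.0965    ]
t 22.67 tip [ 558.8 -244.9  235.5] jaw [-0.002  1.     0.001] ax [-0.001  0.001 -1.   ] open 63.7 F [-0.4  0.5 -0.1] q6 -2.11
```

View pics/s10.png

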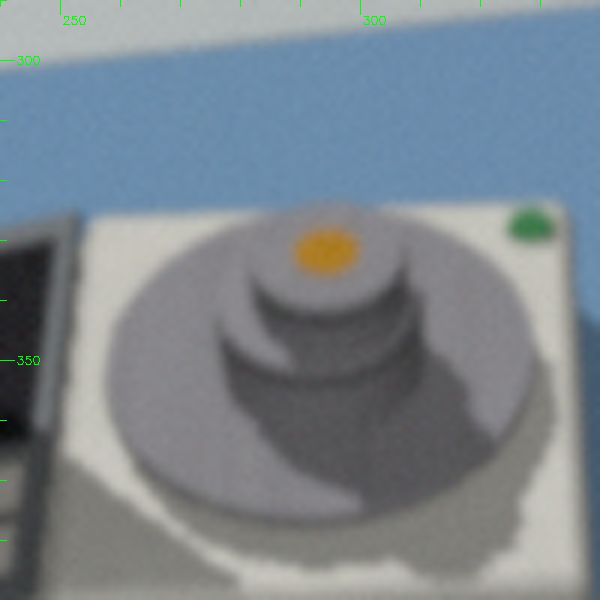

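The dot at (294.7,332) in the side view is used as a cross-check.

```bash
python3 -c "
from h import *
c=cams.read_camera('side');print(ray(c,294.7,332,.0965))";python3 -m inch '-13 -1 -15 0 0.8;-13.5 -1.5 -25 0 0.8;0 0 -35 0 0.8;0 0 -30 0 0.8;0 0 -20 0 0.8;0 0 -7 0 0.8;0 0 0 0 0.8;0 0 0 0 0.8'; python3 -m inch '0 0 0 0 0.8;0 0 0 0 0.8';python3 -c "
from h import *
pst()"
```

```text
[ 0.53408059 -0.24999661  0.0965    ]
time: 23.43
tool_pos: [0.5331, -0.2489, 0.283]
tool_rot: [-0.482, 1.569, -0.481]
contact_force: [-0.5, -0.5, 0.5]
opening: 0.0732
time: 23.6
tool_pos: [0.5331, -0.2492, 0.2837]
tool_rot: [-0.531, 1.568, -0.53]
contact_force: [-0.5, -0.1, 0.3]
opening: 0.0734
t 23.6 tip [ 533.6 -249.5  105.7] jaw [-0.     1.    -0.002] ax [ 0.003 -0.002 -1.   ] open 73.4 F [-0.5 -0.1  0.3] q6 -2.14
```

```bash
python3 -m inch '0.5 1.3 -9 0 0.8;0 0 -7 0 0.8;0 0 -2.5 0 0.8;0 0 0 0 0.8;0 0 0 0 0.8;0 0 0 0 0.8';python3 -c "
from h import *
pst()"; python3 -m inch '0 0 0 0 0.65;0 0 0 0 0.55;0 0 0 0 0.5;0 0 0 0 0.47;0 0 0 0 0.44;0 0 0 0 0.41;0 0 0 0 0.2;0 0 0 0 0.2' 30;python3 -c "
from h import *
pst()"
```

```text
time: 24.1
tool_pos: [0.5332, -0.248, 0.2635]
tool_rot: [-0.107, 1.571, -0.106]
contact_force: [0.7, -0.2, -0.5]
opening: 0.0736
t 24.1 tip [ 533.3 -248.    85.5] jaw [-0.  1. -0.] ax [ 0. -0. -1.] open 73.6 F [ 0.7 -0.2 -0.5] q6 -2.14
time: 24.77
tool_pos: [0.5332, -0.2479, 0.2635]
tool_rot: [0.591, 1.571, 0.591]
contact_force: [-0.5, 0.0, 0.7]
opening: 0.0414
t 24.77 tip [ 533.2 -247.9   85.5] jaw [-0.  1.  0.] ax [ 0.  0. -1.] open 41.4 F [-0.5  0.   0.7] q6 -2.14
```

```bash
python3 -m inch '0 0 4 0 0.2;0 0 8 0 0.2;0 0 20 0 0.2;0 0 25 0 0.2;0 0 20 0 0.2;0 0 8 0 0.2;0 0 0 0 0.2';python3 -m inch '5 15 0 0 0.2;10 30 0 0 0.2;10 36 0 0 0.2;10 36 0 0 0.2;10 36 0 0 0.2;10 36 0 0 0.2;10 36 0 0 0.2;10 36 0 0 0.2';python3 -m inch '9 26 0 0 0.2;3.5 18 0 0 0.2;0 7.5 0 0 0.2;0 0 0 0 0.2;0 0 0 0 0.2;0 0 0 0 0.2';python3 -c "
from h import *
pst()
c=cams.read_camera('side');crop(c['color'],215,160,375,300,5,'pics/s11.png')"
```

```text
time: 25.35
tool_pos: [0.5335, -0.248, 0.3509]
tool_rot: [-0.552, 1.566, -0.552]
contact_force: [0.1, 0.6, -1.5]
opening: 0.0409
time: 26.02
tool_pos: [0.608, 0.015, 0.3467]
tool_rot: [3.017, 1.568, 3.017]
contact_force: [1.5, -1.5, -2.7]
opening: 0.0412
time: 26.52
tool_pos: [0.6205, 0.0633, 0.348]
tool_rot: [-2.754, 1.57, -2.755]
contact_force: [-0.2, -0.9, -1.6]
opening: 0.0408
t 26.52 tip [620.3  63.2 170. ] jaw [ 0.001  1.    -0.   ] ax [-0.001 -0.    -1.   ] open 40.8 F [-0.2 -0.9 -1.6] q6 -1.59
```

View pics/s11.png

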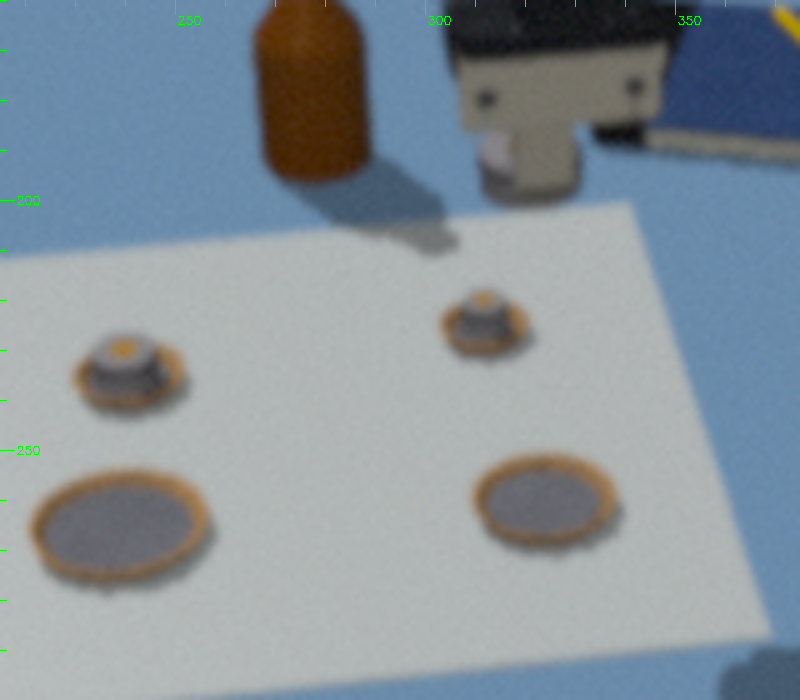

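The 200 g weight is held level at (321,193), about 1–2 mm toward −x in the pads. I'll correct for that while lowering.

```bash
python3 -m inch '1 0.8 -20 0 0.2;0 0 -30 0 0.2;0 0 -30 0 0.2;0 0 -30 0 0.2;0 0 -20 0 0.2;0 0 -10 0 0.2;0 0 0 0 0.2';python3 -m inch '0 0 0 0 0.2;0 0 0 0 0.2;0 0 0 0 0.2';python3 -c "
from h import *
pst()"
```

```text
time: 27.15
tool_pos: [0.621, 0.0643, 0.2061]
tool_rot: [3.131, 1.566, 3.13]
contact_force: [-0.3, -0.7, -2.2]
opening: 0.0408
time: 27.4
tool_pos: [0.6223, 0.0652, 0.2104]
tool_rot: [0.008, 1.567, 0.008]
contact_force: [0.2, -0.2, -2.0]
opening: 0.0412
t 27.4 tip [623.   65.2  32.4] jaw [0. 1. 0.] ax [ 0.004  0.    -1.   ] open 41.2 F [ 0.2 -0.2 -2. ] q6 -1.59
```

```bash
python3 -m inch '-0.5 -0.5 -9 0 0.2;0 0 -6 0 0.2;0 0 -2.5 0 0.2;0 0 0 0 0.2;0 0 0 0 0.2;0 0 0 0 0.2';python3 -c "
from h import *
pst()"; for i in 1 2 ; do python3 -m inch '0 0 -0.7 0 0.2;0 0 0 0 0.2;0 0 0 0 0.2'|grep -E "force|pos"; done
```

```text
time: 27.9
tool_pos: [0.6213, 0.065, 0.191]
tool_rot: [0.44, 1.571, 0.441]
contact_force: [-0.0, -0.1, -1.0]
opening: 0.0411
t 27.9 tip [621.3  65.   13. ] jaw [-0.  1.  0.] ax [ 0.  0. -1.] open 41.1 F [-0.  -0.1 -1. ] q6 -1.59
tool_pos: [0.6212, 0.0649, 0.1904]
contact_force: [0.5, -0.0, -1.2]
tool_pos: [0.6212, 0.0649, 0.1895]
contact_force: [0.0, -0.3, -2.2]
```

```bash
for i in 1 2 3; do python3 -m inch '0 0 -0.6 0 0.2;0 0 0 0 0.2;0 0 0 0 0.2'|grep -E "force|pos"; done
```

```text
tool_pos: [0.6212, 0.0649, 0.1889]
contact_force: [0.2, -0.4, -1.5]
tool_pos: [0.6212, 0.0649, 0.1885]
contact_force: [-0.3, 0.7, -0.8]
tool_pos: [0.6212, 0.0649, 0.1885]
contact_force: [-3.0, 0.6, 4.5]
```

Contact at tip z 10.5 mm, as expected. Release.

```bash
python3 -m inch '0 0 0.5 0 0.2;0 0 0 0 0.47;0 0 0 0 0.52;0 0 0 0 0.57;0 0 0 0 0.62;0 0 0 0 0.67'; python3 -m inch '0 0 5 0 0.7;0 0 12 0 0.7;0 0 25 0 0.8;0 0 35 0 0.8;0 0 38 0 0.8;10 0 38 0 0.8;15 0 25 0 0.8;2 0 5 0 0.8';python3 -m inch '0 0 0 0 0.8;0 0 0 0 0.8';python3 -c "
from h import *
pst()
c=cams.read_camera('wrist');crop(c['color'],270,130,390,240,5,'pics/w12.png')"
```

```text
time: 29.65
tool_pos: [0.6212, 0.0649, 0.1881]
tool_rot: [1.467, 1.571, 1.467]
contact_force: [-0.3, 0.0, 0.3]
opening: 0.0588
time: 30.32
tool_pos: [0.6498, 0.0649, 0.379]
tool_rot: [-0.011, 1.558, -0.011]
contact_force: [-0.7, 0.7, 0.4]
opening: 0.0735
time: 30.48
tool_pos: [0.6477, 0.065, 0.3709]
tool_rot: [3.059, 1.57, 3.059]
contact_force: [-1.2, -0.3, -0.6]
opening: 0.0734
t 30.48 tip [647.5  65.  192.9] jaw [-0.  1.  0.] ax [-0.001  0.    -1.   ] open 73.4 F [-1.2 -0.3 -0.6] q6 -1.59
```

View pics/w12.png

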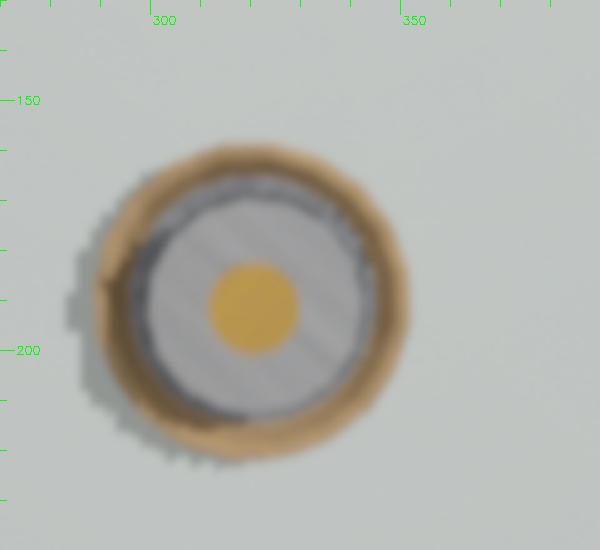

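The 200 g weight is seated flat and concentric, at (321,191). Now the 500 g.

```bash
python3 -m inch '-5 -15 8 0 0.9;-9 -25 10 0 0.9;-9 -35 10 0 0.9;-9 -38 2 0 0.9;-9 -38 0 0 0.9;-9 -38 0 0 0.9;-9 -38 0 0 0.9;-9 -30 0 0 0.9';python3 -m inch '-9 -25 0 0 0.9;-9 -18 0 0 0.9;-3 -9 0 0 0.9;0 0 0 0 0.9;0 0 0 0 0.9;0 0 0 0 0.9' ;python3 -c "
from h import *
pst()
c=cams.read_camera('wrist');W=w2c(c);np.save('W13.npy',W);crop(c['color'],230,100,400,260,4,'pics/w13.png');pst()
c=cams.read_camera('side');crop(c['color'],240,290,340,390,6,'pics/s13.png')"
```

```text
time: 31.2
tool_pos: [0.5784, -0.1952, 0.4002]
tool_rot: [2.996, 1.568, 2.995]
contact_force: [0.1, -0.3, -0.6]
opening: 0.0826
time: 31.7
tool_pos: [0.5594, -0.243, 0.401]
tool_rot: [1.993, 1.57, 1.994]
contact_force: [0.4, -0.4, -0.5]
opening: 0.0831
t 31.7 tip [ 559.4 -242.9  223. ] jaw [-0.001  1.     0.001] ax [-0.     0.001 -1.   ] open 83.1 F [ 0.4 -0.4 -0.5] q6 -2.11
t 31.75 tip [ 559.5 -242.7  223.1] jaw [-0.002  1.     0.001] ax [-0.     0.001 -1.   ] open 82.6 F [-0.2  0.   0.1] q6 -2.11
```

View pics/w13.png

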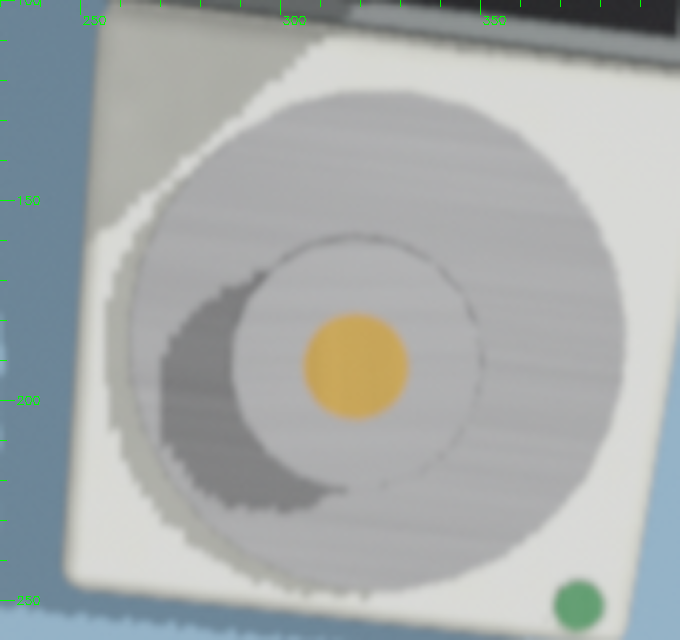

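View pics/s13.png

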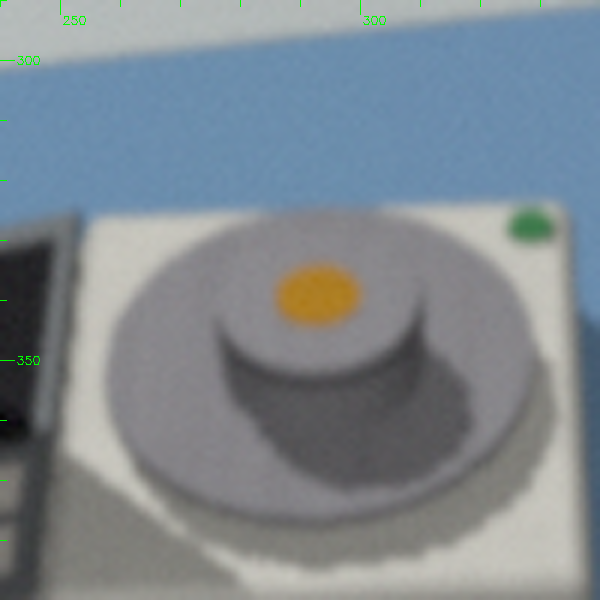

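The 500 g dot is at (319.1,191.8) in the wrist view and (293,339.2) in the side view.

```bash
python3 -c "
from h import *
c=cams.read_camera('wrist');W=np.load('W13.npy');print(ray(c,319.1,191.8,.078,W))
c=cams.read_camera('side');print(ray(c,293,339.2,.078));pst()"
```

```text
[ 0.52936719 -0.2439477   0.078     ]
[ 0.53066359 -0.24661963  0.078     ]
t 31.9 tip [ 559.6 -242.9  223.2] jaw [-0.002  1.     0.   ] ax [-0.  0. -1.] open 82.7 F [ 1.5  1.3 -1.5] q6 -2.11
```

```bash
python3 -m inch '-15 -1 -15 0 0.9;-14.5 -1 -25 0 0.9;0 0 -35 0 0.9;0 0 -30 0 0.9;0 0 -20 0 0.9;0 0 -12 0 0.9;0 0 0 0 0.9;0 0 0 0 0.9'; python3 -m inch '0 0 0 0 0.9;0 0 0 0 0.9';python3 -c "
from h import *
pst()"
```

```text
time: 32.57
tool_pos: [0.5299, -0.2456, 0.264]
tool_rot: [2.454, 1.57, 2.455]
contact_force: [0.2, 0.4, 0.5]
opening: 0.0825
time: 32.73
tool_pos: [0.5302, -0.2461, 0.2657]
tool_rot: [-0.545, 1.568, -0.544]
contact_force: [0.1, 0.5, -0.2]
opening: 0.0827
t 32.73 tip [ 530.6 -246.3   87.7] jaw [-0.001  1.    -0.001] ax [ 0.002 -0.001 -1.   ] open 82.7 F [ 0.1  0.5 -0.2] q6 -2.14
```

```bash
python3 -m inch '0 1 -12 0 0.9;0 0 -8 0 0.9;0 0 -5 0 0.9;0 0 -1.5 0 0.9;0 0 0 0 0.9;0 0 0 0 0.9;0 0 0 0 0.9';python3 -c "
from h import *
pst()"; python3 -m inch '0 0 0 0 0.78;0 0 0 0 0.7;0 0 0 0 0.65;0 0 0 0 0.62;0 0 0 0 0.59;0 0 0 0 0.56;0 0 0 0 0.35;0 0 0 0 0.35' 45;python3 -c "
from h import *
pst()"
```

```text
time: 33.32
tool_pos: [0.5298, -0.2452, 0.2382]
tool_rot: [-0.489, 1.57, -0.488]
contact_force: [-0.1, -0.5, -0.4]
opening: 0.0828
t 33.32 tip [ 529.9 -245.2   60.2] jaw [-0.  1. -0.] ax [ 0.001 -0.    -1.   ] open 82.8 F [-0.1 -0.5 -0.4] q6 -2.14
time: 33.98
tool_pos: [0.5297, -0.2449, 0.2378]
tool_rot: [1.67, 1.57, 1.67]
contact_force: [1.5, 2.1, 2.6]
opening: 0.055
t 33.98 tip [ 529.7 -244.8   59.8] jaw [-0.  1.  0.] ax [-0.  0. -1.] open 55.0 F [1.5 2.1 2.6] q6 -2.14
```

```bash
python3 -m inch '0 0 3 0 0.35;0 0 7 0 0.35;0 0 18 0 0.35;0 0 25 0 0.35;0 0 25 0 0.35;0 0 10 0 0.35;0 0 0 0 0.35;0 0 0 0 0.35';python3 -m inch '-4 12 0 0 0.35;-9 25 0 0 0.35;-10 34 0 0 0.35;-10 35 0 0 0.35;-10 35 0 0 0.35;-10 35 0 0 0.35;-10 35 0 0 0.35;-10 35 0 0 0.35';python3 -m inch '-10 33 0 0 0.35;-8 25 0 0 0.35;-2 14 0 0 0.35;0 4 0 0 0.35;0 0 0 0 0.35;0 0 0 0 0.35;0 0 0 0 0.35';python3 -c "
from h import *
pst()
c=cams.read_camera('side');crop(c['color'],185,160,345,300,5,'pics/s14.png')"
```

```text
time: 34.65
tool_pos: [0.5294, -0.245, 0.3253]
tool_rot: [2.636, 1.571, 2.636]
contact_force: [-0.1, 0.6, -6.1]
opening: 0.055
time: 35.32
tool_pos: [0.4553, 0.0024, 0.324]
tool_rot: [2.95, 1.567, 2.949]
contact_force: [1.2, 0.2, -4.2]
opening: 0.0551
time: 35.9
tool_pos: [0.4369, 0.0761, 0.3252]
tool_rot: [-2.875, 1.57, -2.876]
contact_force: [0.4, -0.6, -4.5]
opening: 0.0553
t 35.9 tip [436.7  76.1 147.2] jaw [ 0.001  1.    -0.   ] ax [-0.001 -0.    -1.   ] open 55.3 F [ 0.4 -0.6 -4.5] q6 -1.57
```

View pics/s14.png

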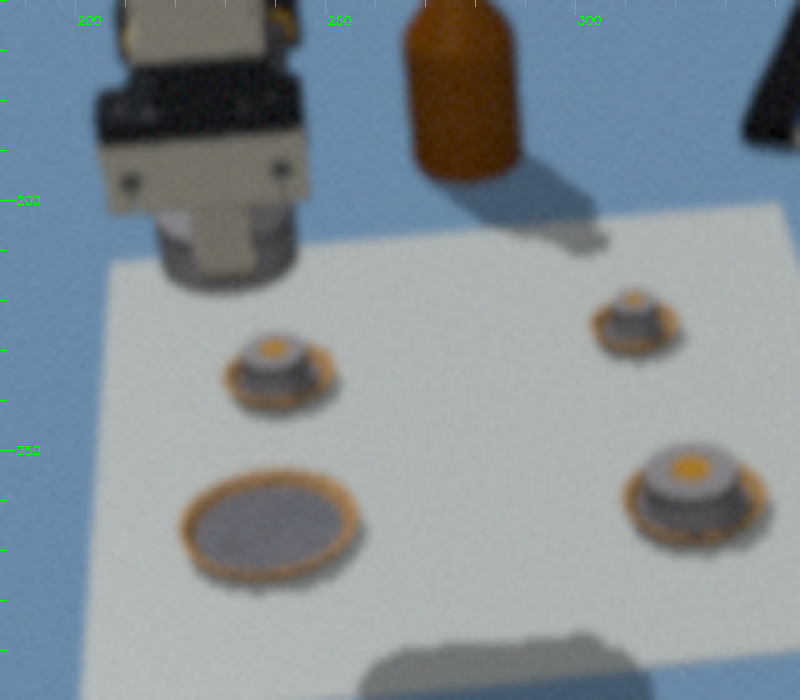

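The 500 g weight is held level and centred on the pads at (230,209), and the other three stand upright. Lowering into case500.

```bash
python3 -m inch '0 1 -15 0 0.35;0 0 -25 0 0.35;0 0 -30 0 0.35;0 0 -25 0 0.35;0 0 -12 0 0.35;0 0 -6 0 0.35;0 0 0 0 0.35;0 0 0 0 0.35';python3 -m inch '0 0 0 0 0.35;0 0 0 0 0.35';python3 -c "
from h import *
pst()"
```

```text
time: 36.62
tool_pos: [0.4372, 0.0775, 0.2131]
tool_rot: [0.104, 1.57, 0.104]
contact_force: [0.3, -1.0, -4.2]
opening: 0.0548
time: 36.78
tool_pos: [0.4372, 0.0778, 0.2137]
tool_rot: [0.033, 1.568, 0.033]
contact_force: [0.6, -1.3, -4.1]
opening: 0.0551
t 36.78 tip [437.6  77.8  35.7] jaw [-0.  1.  0.] ax [ 0.002  0.    -1.   ] open 55.1 F [ 0.6 -1.3 -4.1] q6 -1.57
```

```bash
python3 -m inch '0 0 -10 0 0.35;0 0 -7 0 0.35;0 0 -4 0 0.35;0 0 0 0 0.35;0 0 0 0 0.35;0 0 0 0 0.35';python3 -c "
from h import *
pst()"; for i in 1 2 ; do python3 -m inch '0 0 -0.6 0 0.35;0 0 0 0 0.35;0 0 0 0 0.35'|grep -E "force|pos"; done
```

```text
time: 37.28
tool_pos: [0.4368, 0.078, 0.192]
tool_rot: [0.198, 1.57, 0.198]
contact_force: [0.2, -0.9, -5.1]
opening: 0.0549
t 37.28 tip [436.9  78.   14. ] jaw [-0.  1.  0.] ax [ 0.  0. -1.] open 54.9 F [ 0.2 -0.9 -5.1] q6 -1.57
tool_pos: [0.4367, 0.0779, 0.1913]
contact_force: [-0.6, -0.3, -4.7]
tool_pos: [0.4367, 0.0779, 0.1905]
contact_force: [-0.2, -0.8, -4.0]
```

```bash
for i in 1 2 3 4; do python3 -m inch '0 0 -0.6 0 0.35;0 0 0 0 0.35;0 0 0 0 0.35'|grep -E "force|pos"; done
```

```text
tool_pos: [0.4367, 0.0779, 0.1899]
contact_force: [1.1, 0.1, -4.8]
tool_pos: [0.4367, 0.0779, 0.1893]
contact_force: [-0.3, 0.1, -4.5]
tool_pos: [0.4367, 0.0779, 0.1888]
contact_force: [-0.7, 0.2, -4.3]
tool_pos: [0.4367, 0.0779, 0.1887]
contact_force: [-2.1, -0.1, 4.6]
```

Contact at tip z 10.7 mm, where 10.8 was expected. Release, clear and look.

```bash
python3 -m inch '0 0 0.3 0 0.35;0 0 0 0 0.62;0 0 0 0 0.67;0 0 0 0 0.72;0 0 0 0 0.77;0 0 0 0 0.82;0 0 0 0 0.85'; python3 -m inch '0 0 5 0 0.9;0 0 12 0 0.9;0 0 25 0 0.9;0 0 35 0 0.9;0 0 38 0 0.9;10 0 38 0 0.9;15 0 25 0 0.9;5 0 20 0 0.9';python3 -m inch '30 20 10 0 1;38 20 10 0 1;38 20 0 0 1;38 20 0 0 1;38 20 0 0 1;15 10 0 0 1;0 0 0 0 1;0 0 0 0 1';python3 -c "
from h import *
pst()
c=cams.read_camera('wrist');cv2.imwrite('pics/w15.png',c['color'][:,:,::-1]);W=w2c(c);np.save('W15.npy',W)
c=cams.read_camera('side');crop(c['color'],185,160,425,310,3,'pics/s15.png')"
```

```text
time: 39.37
tool_pos: [0.4367, 0.0779, 0.1884]
tool_rot: [0.716, 1.571, 0.716]
contact_force: [0.6, 0.3, -0.6]
opening: 0.0765
time: 40.03
tool_pos: [0.4677, 0.0779, 0.39]
tool_rot: [0.009, 1.565, 0.009]
contact_force: [1.0, 0.1, -0.0]
opening: 0.0826
time: 40.7
tool_pos: [0.6585, 0.1855, 0.4048]
tool_rot: [-2.955, 1.569, -2.954]
contact_force: [-0.2, 0.2, 0.1]
opening: 0.0917
t 40.7 tip [658.2 185.5 226.8] jaw [-0.001  1.    -0.   ] ax [-0.002 -0.    -1.   ] open 91.7 F [-0.2  0.2  0.1] q6 -1.41
```

View pics/w15.png

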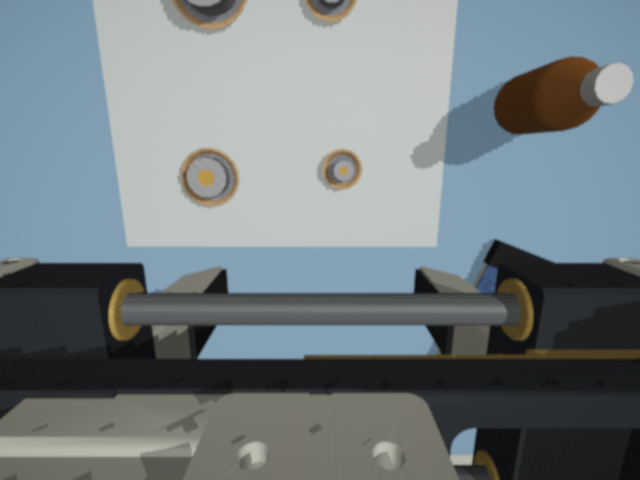

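View pics/s15.png

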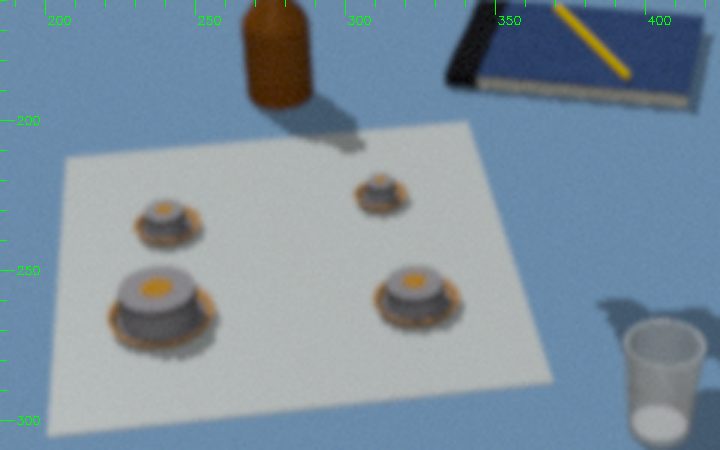

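All four weights stand in their cases, and the bottle and beaker look untouched. Moving the arm aside for a last check from the top camera.

```bash
python3 -m inch '-10 -30 5 0 1;-10 -38 5 0 1;-10 -38 0 0 1;-10 -38 0 0 1;-10 -38 0 0 1;-10 -38 0 0 1;-10 -38 0 0 1;-10 -38 0 0 1';python3 -m inch '-10 -38 0 0 1;-10 -38 0 0 1;0 -30 0 0 1;0 -20 0 0 1;0 0 0 0 1;0 0 0 0 1;0 0 0 0 1;0 0 0 0 1';python3 -c "
from h import *
pst()
c=cams.read_camera('top');cv2.imwrite('pics/t16.png',c['color'][:,:,::-1]);crop(c['color'],190,190,350,340,5,'pics/t16c.png')"
```

```text
time: 41.47
tool_pos: [0.576, -0.1127, 0.4171]
tool_rot: [-0.333, 1.57, -0.333]
contact_force: [1.3, -0.7, 0.4]
opening: 0.0921
time: 42.13
tool_pos: [0.5579, -0.2357, 0.4164]
tool_rot: [0.734, 1.57, 0.735]
contact_force: [0.3, 0.3, -0.5]
opening: 0.0914
t 42.13 tip [ 558.  -235.6  238.4] jaw [-0.001  1.     0.   ] ax [ 0.  0. -1.] open 91.4 F [ 0.3  0.3 -0.5] q6 -2.1
```

View pics/t16c.png

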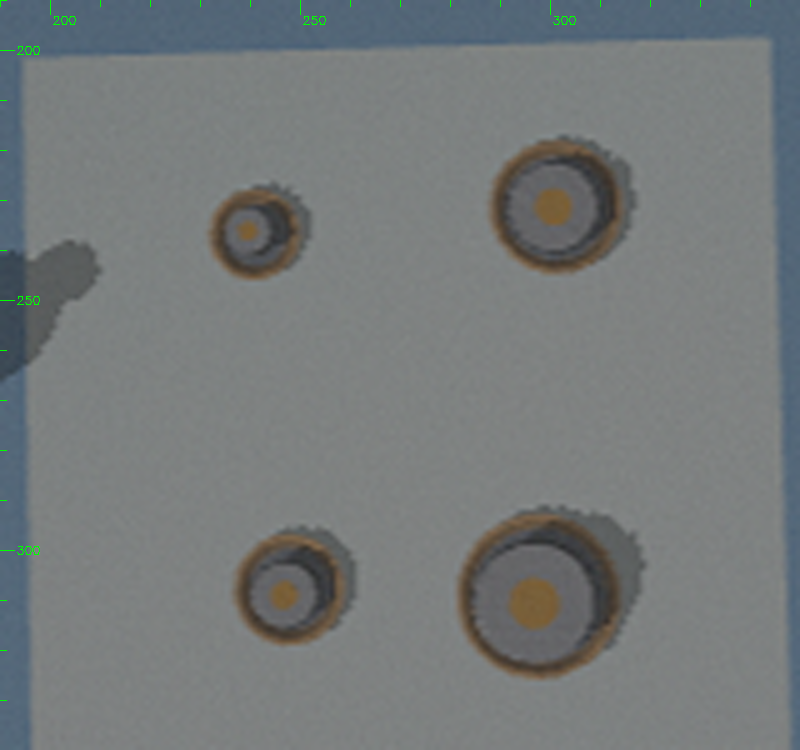

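View pics/t16.png

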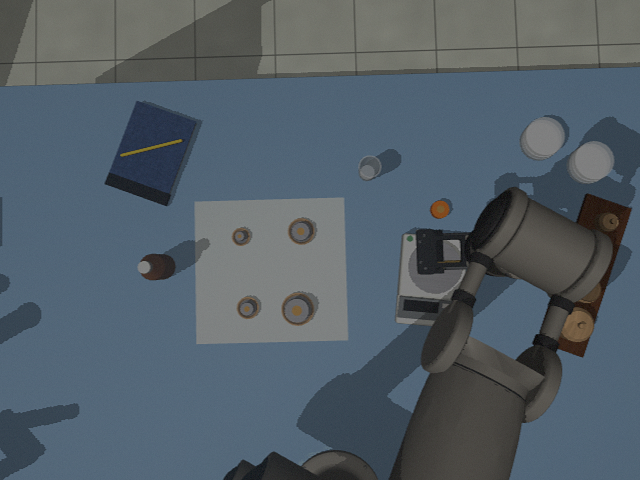

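```bash
python3 -c "
from h import *
c=cams.read_camera('top')
for n,d,e,h in [(50,(248,231),(254.5,233),.020),(100,(284,594),(290.5,587.5),.020),(200,(553,207),(556.5,206),.0215),(500,(534,603),(539,595.5),.029)]:
    a=ray(c,190+d[0]/5,190+d[1]/5,h);b=ray(c,190+e[0]/5,190+e[1]/5,.008);print(n,np.round((a-b)[:2]*1000,1))
"
```

```text
50 [0.3 0.8]
100 [-1.8  1. ]
200 [-1.4  1. ]
500 [-1.3  1.1]
```

All four weights are within about 2 mm of their case centres, upright and at rest, and the robot is clear. Handing in.

```bash
python3 -c "
from cell import workorder
print(workorder.hand_in())"
```

```text
the job is handed in; nothing more can be done
None
```

I took the pile down one weight at a time, from the 50 g to the 500 g. Each went into its own case and was lowered until it touched the felt. I handed in at about 42 s of the 125 s allowed; the hand-in reports no verdict.

**Placing:** in the last top-camera check, each weight's centre was 1–2 mm from its case centre. The side view showed all four upright. Each weight touched down within about 0.2 mm of the height expected for sitting on the felt.

**Surroundings:** the bottle, the beaker and the orange look-alikes were not touched, and by eye they had not moved. At the end the gripper was clear of everything, above the empty balance.

**Disagreement:** the side camera read y positions 2–5 mm lower than the top and wrist cameras. I followed the wrist and top readings, and the contact heights and final views agreed with them.

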